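# Load a carrier board into the drying rack and start it

## Task

Take the loose carrier board off its block and stand it on its long edge in the empty near slot of the drying rack: lay it on the slot's sloping rests with one long edge down in the groove, then tip it up until it leans back against the slot's two upright fingers. Then turn the rack's dial so that its white pointer stands at the one long mark on the scale. Leave the board already in the rack and the small gilded package on the bench where they are.

Things in the scene. Friction and masses are not known exactly. Their poses are not given: they have to be found in the camera images.
- board: Loose grey carrier board 92 x 49 x 5 mm, 60 g; two modules stand up to 12 mm above its underside (looks only; it collides as the plain plate). Starts flat, modules up, on a block 68 x 30 mm, 18 mm high, lined up with it: its long edges overhang by 9 mm, to be gripped across the 49 mm. Origin: centre of the underside; x along the length, y across, z out of the module side.
- slot (a point): Near (empty) slot of the drying rack, mid-length, on the groove's floor (34 mm above the bench), at the front face of the back rib. x to the rack's back, y along the slot, z up. Groove for the board's lower edge: x -9.5 mm (lip 3 mm high) to x 0 (rib 10 mm high). Cheeks at y -51 and +51 mm, 14 mm high. Supports only at the ends (|y| over 36 mm), open between down to z -16.
- raised_edge (a point): Where the middle of the raised edge (underside) of a board laid in the near slot comes to lie: slot x -46, y 0, z 25 mm; axes as the slot's. The slot's rests slope at 30 degrees from the lip up to slot x -36, z 18 mm, so that the board's raised edge overhangs them towards the robot and a fingertip can get under it in the middle.
- upright_fingers (a point): Midway between the tops of the slot's two upright fingers, on their front face: slot x +2, y 0, z 44 mm. The fingers are 15 mm wide, at the ends of the slot, 43 mm either side. A board tipped up leans back on them by about 8 degrees. Axes as the slot's.
- rack: Fixed drying rack: white housing 200 (x) x 210 (y) mm, 18 mm high, with two slots between aluminium cheeks and a grey control box 94 x 74 mm, 40 mm high, at its left near corner. Origin: centre of the underside; x to its back (away from the robot), y to the left, z up. The slot point lies at (-20, -40, 34) mm, the far slot 80 mm behind it.
- dial_grip (a point): Point on the dial's vertical axis, mid-height of its bar grip, 18 mm above the control box; axes as the rack's. The dial is a black knob on the control box: disc 42 mm across with an upright bar 38 mm long, 12 mm wide, its top 9 mm above this point, a white pointer line on one end of the bar.
- dial (a joint): Angle of the dial, rad, growing clockwise seen from above. At 0 the white pointer end would point along the rack's -x (to the robot), at 1.571 to its +y (left), at 3.142 to its +x. Ticks every 0.524 rad; the one long, broad mark stands at 2.618. Stops at 0 and 5.76; light friction, stays where it is left.
- neighbour: A second, like board, loose, already standing on edge in the rack's far slot, 80 mm behind the empty one; its top edge is 83 mm above the bench. Origin and axes as the loose board's.
- package: Small gilded package 29 x 48 x 16 mm lying loose on the bench, on the other side of the rack from the loose board; to be left alone. Origin: centre of its underside.
There are look-alikes about, which are no part of the job. Of the things like the board, leave any that is blue; of the rest the larger one is meant.

How it is judged:
On the way, in this order (a step that is already met when the one before it is completed fails the run):
1. the board stands on edge in the empty slot, let go (angle between board's own z axis and vertical between 1.35 and 1.79 rad and x of board in the frame of slot between -0.015 and 0.012 m and z of board in the frame of slot between 0.018 and 0.03 m and contact force between board and the fingers below 0.05 N), for 0.2 s.
2. the dial's pointer stands at the long mark (value of joint dial between 2.498 and 2.738 rad), for 0.2 s.
At the end, for the whole second after the job is handed in: Board at rest on its long edge in the near slot: within 13 degrees of upright, length level and within 7 degrees of the slot's, centre within 10 mm of its middle, lower edge in the groove. Dial within 0.12 rad of the long mark. The other board still stands (all of step 2 and angle between board's own z axis and vertical between 1.35 and 1.79 rad and angle between board's own x axis and vertical between 1.47 and 1.67 rad and x of board in the frame of slot between -0.015 and 0.012 m and y of board in the frame of slot between -0.01 and 0.01 m and z of board in the frame of slot between 0.018 and 0.03 m and angle between the x axis of board and the y axis of slot, either way round below 0.12 rad and linear speed of board below 0.01 m/s and angle between neighbour's own z axis and vertical above 1.35 rad); the robot touches nothing.
It fails at once if the board already in the rack is knocked out of place (more than 15 mm) (distance of neighbour from where it was at the start of the episode above 0.015 m).
It fails at once if the small gilded package is pushed more than 20 mm (distance of package from where it was at the start of the episode above 0.02 m).
It also fails if it takes over 64 s, if anything falls off the work surface, if the arm or the gripper's body presses on something with over 40 N, if the wrist force passes 120 N, or if a joint passes its speed limit or range.

## Robot

A 6-joint arm with a two-finger parallel gripper is mounted at the origin on a cart in front of the work surface, level with it; the furniture and walls round the work are solid. World frame = base frame: x ahead of the robot, y to its left, z up, the work surface at z = 0. Lengths are in m, angles in rad, forces in N, time in s.
With the tool pointing down it reaches from about 0.425 to 0.95 m from the base axis. Payload 3.5 kg.
Tool frame: the origin (TCP) lies on the centre line of the jaws, within the pads' length; the fingertips stand 14 mm ahead of it and the grasp point (between the pads) lies 5 mm behind it (tips_ahead is the distance from the TCP to the fingertips, in m); y points along the fingers, z is the direction in which the jaws open and shut, and the axes are right-handed (so a half turn about y gives the same grasp; the last joint's range is limited). The gripper opens to 85 mm and grips with 20 to 120 N. Pads are 22 mm wide; open, the fingers measure 114 mm over their backs; the gripper's body (76 mm by 85 mm) begins 54 mm behind the grasp point. The pads swing forward as they close: fully open they stand 13 mm farther back than shut.
Start: joints at [-1.474, 0.286, 1.577, -0, 1.279, -0.15], TCP at [0.165, -0.655, 0.245] pointing down, gripper open.
Joint ranges: [-2.77, 2.77], [-0.9, 2.22], [0.21, 2.48], [-1.53, 4.67], [0.24, 2.81], [-2.84, 2.84]. Speed limits (rad/s): [2.79, 2.79, 3.14, 3.14, 3.14, 3.14].

## Interface

Orientations are given as a unit quaternion [x, y, z, w].
In Python, from plant import get_state, read_camera, sign_off, tips_ahead gives the robot as it stands.
- The arm moves only by the tool send_rows, never from a script. Its argument "plan" is a list of rows, each a list of 2 entries, a list of its own where there are three numbers: the shift along the tool's x, y, z in units of 12 cm (1.0 is 12 cm), then the turn, a rotation vector about the tool's x, y, z in units of 360 degrees (1.0 is 360 degrees). In form: [[[tx, ty, tz], [rx, ry, rz]], ...]. A call has 1 to 12 rows; each row shifts and turns the commanded pose from where the row before left it, along the tool's axes as they then stand; what a row does not reach is not made up. A row lasts 1/10 s, in which the tool goes at most 50 mm and 8.59 degrees, less where a joint would pass 70% of its speed; a pose out of reach is approached as far as the arm can. A call with a number of a shift or a turn outside -1 to 1 is refused whole. A call with a gripper value outside its range is refused whole. "gripper" is the closure, from 0 (fully open) to 1 (shut), set as the call begins (left out, the last holds). The fingers move at their own pace and stop on an object; "grip_force" is the grip in N (left out, the last holds). Time passes only in rows, so rows that do not move let the fingers close. It gives the time, the measured TCP pose, the force and the opening at its end, in the units of the state.
- get_state(): the state, without advancing time (a new reading comes with each control period).
- read_camera(name): name is "scene" or "top" or "wrist"; returns a dict with "img" (420x560x3 uint8, blue, green, red), "fx", "fy", "cx", "cy" (pixels), "world_from_camera" (4x4, takes a point from camera to world coordinates); the wrist camera has in their place "mount" (4x4, takes a point from camera to tool coordinates, whose origin is the TCP and whose axes are the tool frame's). Camera axes: x right, y down, z forward; pixel columns grow to the right and rows downward; lengths in m; the calibration is good to about 2 mm. A picture is of the moment at which its call begins: read the wrist's pose just before it. There is no depth.
- sign_off(): hands the job in, once; it reports no verdict.
The state is a dict: "time": time; "qpos": joint angles; "dq": joint speeds; "joint_efforts": joint torques, N m; "eef_pos": TCP position; "tcp_rot": TCP orientation; "contact_force": force on the tool from outside, world axes, zero at the start; "wrist_torque": the same for the moment, N m; "opening": opening from 0.0 (shut) to 1.0 (fully open).
Only numpy, scipy, OpenCV 4.12 (cv2) and the standard library are available. Lean on these libraries where they do the work, as an engineer would, in place of code of your own. Each camera call takes 0.05 s, during which the arm holds its last target. There are 200 camera calls.

## Working session

There is one attempt and no reset: what is moved stays moved. The work goes in short steps, Python scripts to look and compute and a tool call to move; the robot and the scene stay as the last step left them, time stands still between calls to the robot, and variables do not carry over. Pictures are saved under pics/ and viewed, about 8 in all and at most 12, crops included, and the job is handed in when it is done.

Besides the shell and the picture viewer there is one more tool, called after "Emit:" as a command line: name --argument value ..., lists and objects as JSON in quotes. send_rows: Moves the arm, as the interface text tells. Its arguments: {"type":"object","properties":{"plan":{"type":"array"},"gripper":{"type":"number"},"grip_force":{"type":"number"}},"required":["plan"]}

```bash
mkdir -p pics; ls; python3 - <<'E'
from plant import get_state, read_camera, tips_ahead
import cv2,numpy as np
print(get_state(), tips_ahead if not callable(tips_ahead) else tips_ahead())
for n in("top","scene"):
    c=read_camera(n);cv2.imwrite(f"pics/{n}0.png",c["img"]);print(n,c["fx"],c["fy"],c["cx"],c["cy"],np.round(c["world_from_camera"],4).tolist())
c=read_camera("wrist");print(c["fx"],c["mount"])
E
```

```text
pics
{'time': 0.0, 'qpos': array([-1.47401266e+00,  2.87178183e-01,  1.57820475e+00, -1.12850680e-05,
        1.27862418e+00, -1.50019039e-01]), 'dq': array([-1.93283635e-03, -6.06718810e-04,  4.52855264e-04, -1.16398422e-03,
       -9.85625488e-04, -3.96220619e-05]), 'joint_efforts': array([-6.51746286e-04, -4.05982375e+01, -2.92625302e+01, -1.16554825e-04,
        5.89212039e-03, -3.42256314e-06]), 'eef_pos': array([ 0.16485675, -0.65389686,  0.24392379]), 'tcp_rot': array([-0.08701882,  0.70258252, -0.70087564,  0.08705662]), 'contact_force': array([-0.08982575, -0.96957153,  0.82776279]), 'wrist_torque': array([ 0.04057871,  0.03256335, -0.01453348]), 'opening': 0.9981588757772764} 0.014
top 492.6988470065577 492.6988470065577 276.9353759540205 203.0840228444016 [[0.0192, -0.9915, 0.1288, 0.384], [-0.9997, -0.0212, -0.0145, 0.0911], [0.0171, -0.1285, -0.9916, 1.0844], [0.0, 0.0, 0.0, 1.0]]
scene 455.69824278471765 455.69824278471765 282.03909628578907 215.88239366109602 [[-0.6427, -0.3905, 0.6592, -0.1481], [-0.7658, 0.3042, -0.5665, 0.6727], [0.0207, -0.8689, -0.4945, 0.5688], [0.0, 0.0, 0.0, 1.0]]
376.54512225296776 [[ 5.84452877e-04  9.54207146e-01  2.99146086e-01 -7.56823766e-02]
 [ 2.06271045e-03 -2.99146651e-01  9.54204919e-01 -1.28703365e-01]
 [ 9.99997702e-01  5.93639480e-05 -2.14309018e-03  7.80406334e-04]
 [ 0.00000000e+00  0.00000000e+00  0.00000000e+00  1.00000000e+00]]
```

View pics/top0.png

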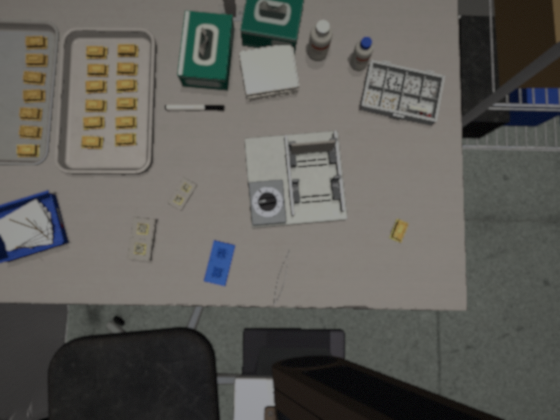

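View pics/scene0.png

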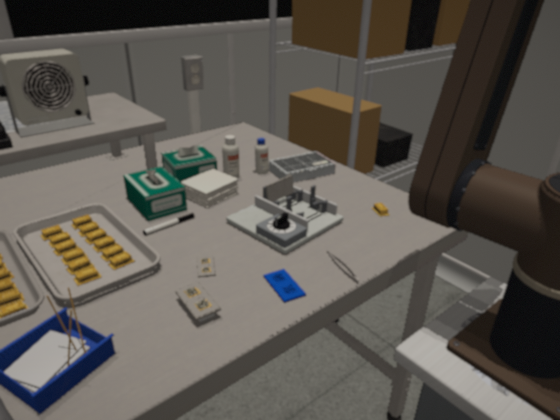

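Board-like things in the top view are grey at (143,239), small grey at (182,194) and blue at (220,262). The larger grey one at (143,239) fits, and in the scene view it sits raised at (198,302). I'll confirm with an enlarged crop.

```bash
cat > h.py <<'E'
import numpy as np,cv2
from scipy.spatial.transform import Rotation as R
from plant import get_state, read_camera
def px2w(c,u,v,z,T=None):
    T=np.array(c["world_from_camera"]) if T is None else T
    d=T[:3,:3]@np.array([(u-c["cx"])/c["fx"],(v-c["cy"])/c["fy"],1]); o=T[:3,3]
    return o+d*(z-o[2])/d[2]
def w2px(c,p,T=None):
    T=np.array(c["world_from_camera"]) if T is None else T
    q=np.linalg.inv(T)@np.append(p,1); return np.array([c["fx"]*q[0]/q[2]+c["cx"],c["fy"]*q[1]/q[2]+c["cy"]])
def wrist():
    s=get_state(); c=read_camera("wrist"); T=np.eye(4); T[:3,:3]=R.from_quat(s["tcp_rot"]).as_matrix(); T[:3,3]=s["eef_pos"]
    c["world_from_camera"]=T@np.array(c["mount"]); return c
def delta(pos,Rm,n=1,s=None):
    "rows (units) from current measured pose to target, split in n"
    s=s or get_state(); R0=R.from_quat(s["tcp_rot"]); 
    t=R0.inv().apply(np.array(pos)-s["eef_pos"])/.12; r=(R0.inv()*R.from_matrix(Rm)).as_rotvec()/(2*np.pi)
    print("shift",np.round(t/n,4),"turn",np.round(r/n,4),"dist mm",np.linalg.norm(t)*120,"deg",np.linalg.norm(r)*360)
def down(yaw):
    "tool y down, tool z (jaw) along yaw in world"
    z=np.array([np.cos(yaw),np.sin(yaw),0]);y=np.array([0,0,-1.]);return np.c_[np.cross(y,z),y,z]
E
python3 - <<'E'
from h import *
c=read_camera("top");im=c["img"]
a=cv2.resize(im[205:275,120:190],(400,400),interpolation=3)
b=cv2.resize(im[125:235,235:355],(436,400),interpolation=3)
a=np.clip(a*1.6,0,255);b=np.clip(b*1.3,0,255)
cv2.imwrite("pics/crop.png",cv2.resize(np.hstack([a,b]),None,fx=.95,fy=.95))
for n,u,v,z in[("board",143,239,.023),("rackcornersNL",250,225,.018),("dial",267,202,.058)]:print(n,px2w(c,u,v,z))
E
```

```text
board [0.43816109 0.36097913 0.023     ]
rackcornersNL [0.47336306 0.13296653 0.018     ]
dial [0.5191746  0.09698621 0.058     ][ WARN:0@1.703] global loadsave.cpp:1063 imwrite_ Unsupported depth image for selected encoder is fallbacked to CV_8U.
```

View pics/crop.png

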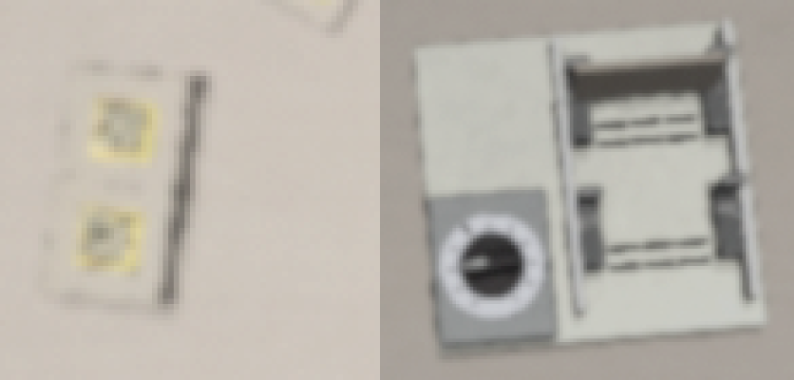

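Picture 3 shows the larger grey board, with corners in the top image around (135,217), (156,219), (150,261) and (129,260), and it casts a block shadow. That confirms it is the one meant. The dial pointer points left (about 1.57 rad) and the long mark is at the upper left. The rack's near slot is empty.

```bash
python3 - <<'E'
from h import *
c=read_camera("top")
s=5.43
P=[px2w(c,120+u/s,205+v/s,.023) for u,v in[(80,65),(195,75),(165,305),(50,298)]]
P=np.array(P);ctr=P.mean(0);L=(P[0]+P[1]-P[2]-P[3])/2;print("board",ctr,np.linalg.norm(L),np.degrees(np.arctan2(L[1],L[0])))
q=3.45
TL,TR,BR=[px2w(c,235+(u-380)/q,125+v/q,.018) for u,v in[(416,45),(738,22),(765,325)]]
print("rack ctr",(TL+BR)/2,np.linalg.norm(TL-TR),np.linalg.norm(TR-BR))
yl=TL-TR; xl=TR-BR; print(np.degrees(np.arctan2(yl[1],yl[0]))-90,np.degrees(np.arctan2(xl[1],xl[0])))
yaw=np.arctan2(L[1],L[0])+np.pi/2
for k in(0,np.pi):
  delta([ctr[0],ctr[1],.16],down(yaw+k))
E
```

```text
board [0.43795399 0.36187063 0.023     ] 0.09163968992961571 -4.285023076959893
rack ctr [0.57842245 0.03559465 0.018     ] 0.20840666753918913 0.19709712542820038
5.5557253143561525 5.146689467018044
shift [-4.2751  0.7149 -7.6543] turn [ 0.000e+00 -4.488e-01 -3.000e-04] dist mm 1055.5627806530683 deg 161.57377389261026
shift [-4.2751  0.7149 -7.6543] turn [0.0002 0.0512 0.    ] dist mm 1055.5627806530683 deg 18.426348511800946
```

Emit:
send_rows --plan '[[[-0.31,0,-0.025],[0,-0.0089,0]],[[-0.31,0,-0.025],[0,-0.0089,0]],[[-0.31,0,-0.025],[0,-0.0089,0]],[[-0.31,0,-0.025],[0,-0.0089,0]],[[-0.31,0,-0.025],[0,-0.0089,0]],[[-0.31,0,-0.025],[0,-0.0089,0]],[[-0.31,0,-0.025],[0,-0.0089,0]],[[-0.31,0,-0.025],[0,-0.0089,0]],[[-0.31,0,-0.025],[0,-0.0089,0]],[[-0.31,0,-0.025],[0,-0.0089,0]],[[-0.31,0,-0.025],[0,-0.0089,0]],[[-0.31,0,-0.025],[0,-0.0089,0]]]' --gripper 0

```text
time: 1.45
eef_pos: [0.5198, -0.3926, 0.2452]
tcp_rot: [-0.314, 0.634, -0.634, 0.314]
contact_force: [0.9, -0.6, 0.1]
opening: 0.997
```

Emit:
send_rows --plan '[[[-0.29,0,-0.025],[0,-0.0089,0]],[[-0.29,0,-0.025],[0,-0.0089,0]],[[-0.29,0,-0.025],[0,-0.0089,0]],[[-0.29,0,-0.025],[0,-0.0089,0]],[[-0.29,0,-0.025],[0,-0.0089,0]],[[-0.29,0,-0.025],[0,-0.0089,0]],[[-0.29,0,-0.025],[0,-0.0089,0]],[[-0.29,0,-0.025],[0,-0.0089,0]],[[-0.29,0,-0.025],[0,-0.0089,0]],[[-0.29,0,-0.025],[0,-0.0089,0]],[[-0.29,0,-0.025],[0,-0.0089,0]],[[-0.29,0,-0.025],[0,-0.0089,0]]]'

```text
time: 2.65
eef_pos: [0.6243, 0.0052, 0.2452]
tcp_rot: [-0.505, 0.495, -0.495, 0.505]
contact_force: [0.5, -0.4, -1.0]
opening: 0.998
```

```bash
python3 - <<'E'
from h import *
import pickle
c=wrist();pickle.dump(c,open("w1.pkl","wb"));cv2.imwrite("pics/w1.png",cv2.convertScaleAbs(c["img"],alpha=1.4))
s=get_state();yaw=np.radians(-4.285+90);delta([.438,.362,.16],down(yaw),12)
E
```

```text
shift [-0.2473  0.0602 -0.1225] turn [-0.     -0.0195 -0.    ] dist mm 406.7567576539732 deg 84.24456722541842
```

View pics/w1.png

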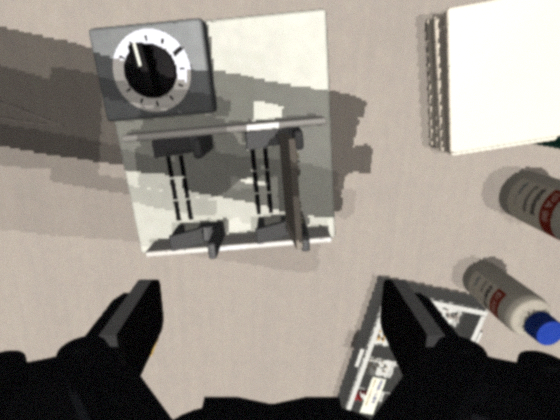

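Picture 4 is the wrist view. Rack corners are at (326,11), (333,240) and (147,255), box-top corners at (91,30), (206,20), (215,110) and (105,122), and the dial centre is near (150,70). The pointer tip is at (136,42) and the long mark at (178,50).

```bash
python3 - <<'E'
from h import *
import pickle
c=pickle.load(open("w1.pkl","rb"))
FL,FR,NR=[px2w(c,u,v,.018) for u,v in[(326,11),(333,240),(147,255)]]
print("corners",FL,FR,NR,np.linalg.norm(FL-FR),np.linalg.norm(FR-NR),"ctr",(FL+NR)/2)
d=FR-NR;e=FL-FR;print("yaw",np.degrees(np.arctan2(d[1],d[0])),np.degrees(np.arctan2(-e[0],e[1])))
for z in(.04,.058):
    B=np.array([px2w(c,u,v,z) for u,v in[(91,30),(206,20),(215,110),(105,122)]]);print(z,B.round(4).tolist(),np.linalg.norm(B[0]-B[1]),np.linalg.norm(B[1]-B[2]),np.linalg.norm(B[0]-B[3]))
    D=px2w(c,150,70,z+.005);print("dial",D)
    print("mark",px2w(c,178,50,z)-D)
    D=px2w(c,150,70,z+.027);print("ptr",px2w(c,137,43,z+.027)-D)
E
```

```text
corners [0.66701695 0.14952185 0.018     ] [ 0.68722295 -0.0585216   0.018     ] [ 0.49746315 -0.07884615  0.018     ] 0.20902238973570936 0.19084514667394714 ctr [0.58224005 0.03533785 0.018     ]
yaw 6.113454066412881 5.547392256635327
0.04 [[0.4754, 0.1278, 0.04], [0.5685, 0.1369, 0.04], [0.574, 0.0673, 0.04], [0.4786, 0.0554, 0.04]] 0.09354051649599707 0.06981145086484061 0.07244817851387782
dial [0.5222574  0.09811053 0.045     ]
mark [ 0.02258451  0.0161027  -0.005     ]
ptr [-0.00830081  0.01880067  0.        ]
0.058 [[0.4833, 0.1252, 0.058], [0.5714, 0.1339, 0.058], [0.5766, 0.068, 0.058], [0.4864, 0.0568, 0.058]] 0.08849803072234606 0.066048127109418 0.06854271676138918
dial [0.52772696 0.09715662 0.063     ]
mark [ 0.02128514  0.01524894 -0.005     ]
ptr [-0.00781398  0.01769802  0.        ]
```

Emit:
send_rows --plan '[[[-0.4,0.0,-0.03],[0,-0.0195,0]],[[-0.4,0.0,0],[0,-0.0195,0]],[[-0.4,0.0,0],[0,-0.0195,0]],[[-0.36,0.0,0],[0,-0.0195,0]],[[-0.35,0.0,-0.05],[0,-0.0195,0]],[[-0.3,0.0,-0.05],[0,-0.0195,0]],[[-0.25,0,-0.05],[0,-0.0195,0]],[[-0.2,0,0],[0,-0.0195,0]],[[-0.2,0,0],[0,-0.0195,0]],[[-0.2,0,0],[0,-0.0195,0]],[[-0.1,0,0],[0,-0.0195,0]],[[0,0,0],[0,-0.0195,0]]]'

```text
time: 3.9
eef_pos: [0.4347, 0.3059, 0.2453]
tcp_rot: [-0.707, 0.027, -0.027, 0.707]
contact_force: [-1.1, -0.7, -0.3]
opening: 1.003
```

```bash
python3 - <<'E'
from h import *
import pickle
print(get_state()["qpos"])
delta([.438,.362,.14],down(np.radians(-4.285+90)),6)
c=wrist();pickle.dump(c,open("w2.pkl","wb"));cv2.imwrite("pics/w2.png",cv2.convertScaleAbs(c["img"],alpha=1.4))
print(w2px(c,[.438,.362,.023]))
E
```

```text
[ 4.22203038e-01 -3.14691654e-02  1.92758965e+00  3.00996870e-04
  1.24585433e+00 -1.07305609e+00]
shift [-0.0012  0.1462  0.078 ] turn [-0. -0. -0.] dist mm 119.32143993780497 deg 0.05564170219993173
[330.77128391 178.14133159]
```

View pics/w2.png

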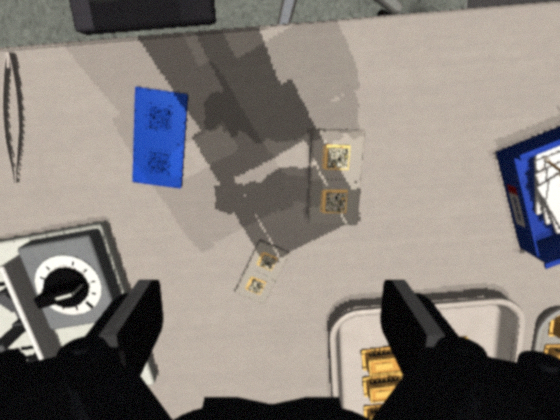

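Picture 5 is the wrist view of the board. Its corners are near (314,129), (364,131), (359,223) and (308,220), with the centre near (336,176).

```bash
python3 - <<'E'
from h import *
import pickle
c=pickle.load(open("w2.pkl","rb"))
P=np.array([px2w(c,u,v,.023) for u,v in[(314,129),(364,131),(359,223),(308,220)]]);L=(P[2]+P[3]-P[0]-P[1])/2;W=(P[1]+P[2]-P[0]-P[3])/2
print(P.mean(0),np.linalg.norm(L),np.linalg.norm(W),np.degrees(np.arctan2(L[1],L[0])),np.degrees(np.arctan2(W[1],W[0])))
p=P.mean(0);p[2]=.10
delta(p,down(np.radians(86)),6)
E
```

```text
[0.43770916 0.36714142 0.023     ] 0.08837968573076722 0.04818219654955108 -4.802470928512473 82.68542505749848
shift [-0.003   0.2019  0.0854] turn [-0.     -0.0001  0.    ] dist mm 157.84790076644498 deg 0.18397162442942452
```

```bash
python3 - <<'E'
from h import *
import plant
print(callable(plant.tips_ahead),plant.tips_ahead, plant.tips_ahead() if callable(plant.tips_ahead) else '')
delta([.438,.365,.06],down(np.radians(85.4)),6)
E
```

```text
False 0.014 
shift [-0.0024  0.2575  0.0824] turn [-0.      0.0002  0.    ] dist mm 194.64878200548984 deg 0.4160827915659821
```

Emit:
send_rows --plan '[[[0,0.25,0.08],[0,0,0]],[[0,0.25,0.08],[0,0,0]],[[0,0.25,0.08],[0,0,0]],[[0,0.25,0.08],[0,0,0]],[[0,0.25,0.08],[0,0,0]],[[0,0.25,0.08],[0,0,0]],[[0,0,0],[0,0,0]]]' --gripper 0

```text
time: 4.65
eef_pos: [0.4381, 0.3614, 0.0604]
tcp_rot: [0.708, -0.033, 0.027, -0.705]
contact_force: [0.1, -0.7, -0.2]
opening: 1.001
```

```bash
python3 - <<'E'
from h import *
c=wrist()
im=cv2.convertScaleAbs(c["img"],alpha=1.4)
cv2.imwrite("pics/w3.png",im)
delta([.438,.365,.021],down(np.radians(85.4)),5)
print(w2px(c,[.438,.365,.023]))
E
```

```text
shift [-0.0027  0.07    0.0051] turn [ 0.0001 -0.0001 -0.0001] dist mm 42.12211802052129 deg 0.3709240364757425
[280.60455672 261.2610369 ]
```

View pics/w3.png

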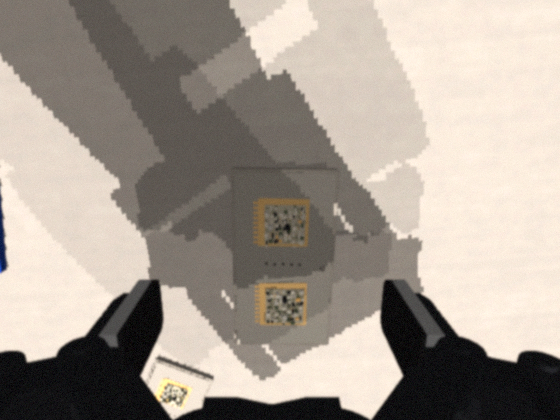

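Picture 6 shows the board centred between the jaws at about (284,262), against a prediction of (281,261), and aligned to the image axes. I'll descend and grip.

Emit:
send_rows --plan '[[[-0.01,0.08,0.01],[0,0,0]],[[0,0.08,0.01],[0,0,0]],[[0,0.08,0.01],[0,0,0]],[[0,0.08,0.01],[0,0,0]],[[0,0,0],[0,0,0]],[[0,0,0],[0,0,0]]]'

```text
time: 5.3
eef_pos: [0.44, 0.3675, 0.0266]
tcp_rot: [0.707, -0.029, 0.029, -0.706]
contact_force: [-0.1, -0.1, 0.4]
opening: 1.002
```

Emit:
send_rows --plan '[[[0,0,0],[0,0,0]],[[0,0,0],[0,0,0]],[[0,0,0],[0,0,0]],[[0,0,0],[0,0,0]],[[0,0,0],[0,0,0]],[[0,0,0],[0,0,0]],[[0,0,0],[0,0,0]],[[0,0,0],[0,0,0]]]' --gripper 1 --grip_force 40

```text
time: 6.1
eef_pos: [0.4408, 0.368, 0.0277]
tcp_rot: [-0.706, 0.029, -0.03, 0.707]
contact_force: [-0.8, 0.4, 5.6]
opening: 0.555
```

Emit:
send_rows --plan '[[[0,-0.08,0],[0,0,0]],[[0,-0.2,0],[0,0,0]],[[0,-0.3,0],[0,0,0]],[[0,-0.3,0],[0,0,0]],[[0,-0.3,0],[0,0,0]],[[0,-0.3,0],[0,0,0]],[[0,0,0],[0,0,0]]]'

```text
time: 6.8
eef_pos: [0.4425, 0.3691, 0.211]
tcp_rot: [-0.704, 0.026, -0.032, 0.709]
contact_force: [0.7, -0.2, -0.3]
opening: 0.558
```

```bash
cat >> h.py <<'E'
from scipy.spatial.transform import Slerp
RC=np.array([.578,.0357,0]); RY=np.radians(5.5)
def rk(): return R.from_euler("z",RY).as_matrix()
def slot(p): return RC+rk()@(np.array([-.020,-.040,.034])+np.array(p))
def tilted(a):
    "tool in rack frame: y=down tilted, jaw z=(cos a,0,-sin a)"
    z=np.array([np.cos(a),0,-np.sin(a)]);y=np.array([-np.sin(a),0,-np.cos(a)])
    return rk()@np.c_[np.cross(y,z),y,z]
def rows(pos,Rm,n,ease=0):
    s=get_state();R0=R.from_quat(s["tcp_rot"]);R1=R.from_matrix(Rm);rot=Slerp([0,1],R.concatenate([R0,R1]))
    out=[];p=s["eef_pos"]
    for i in range(n):
        a,b=rot(i/n),rot((i+1)/n);t=a.inv().apply((np.array(pos)-p)/n)/.12;r=(a.inv()*b).as_rotvec()/(2*np.pi)
        out.append([np.round(t,3).tolist(),np.round(r,4).tolist()])
    print("dist",np.linalg.norm(np.array(pos)-p)*1e3/n,"deg",np.linalg.norm((R0.inv()*R1).as_rotvec())*57.3/n)
    for i in range(0,n,12):print(str(out[i:i+12]).replace("-0.0,","0,").replace("-0.0]","0]"))
E
python3 - <<'E'
from h import *
print(slot([0,0,0]))
p=slot([-.020,0,.021])+[0,0,.09]
print(p);rows(p,tilted(np.radians(30)),20)
E
```

```text
[ 0.56192591 -0.00603276  0.034     ]
[ 0.54201798 -0.00794968  0.145     ]
dist 19.776207220633502 deg 4.229446091608525
[[[0.054, 0.027, -0.153], [-0.0036, 0.0108, 0.0029]], [[0.065, 0.029, -0.149], [-0.0036, 0.0108, 0.0029]], [[0.075, 0.031, -0.143], [-0.0036, 0.0108, 0.0029]], [[0.085, 0.033, -0.137], [-0.0036, 0.0108, 0.0029]], [[0.095, 0.034, -0.13], [-0.0036, 0.0108, 0.0029]], [[0.104, 0.035, -0.123], [-0.0036, 0.0108, 0.0029]], [[0.113, 0.036, -0.114], [-0.0036, 0.0108, 0.0029]], [[0.121, 0.036, -0.106], [-0.0036, 0.0108, 0.0029]], [[0.129, 0.036, -0.096], [-0.0036, 0.0108, 0.0029]], [[0.136, 0.036, -0.087], [-0.0036, 0.0108, 0.0029]], [[0.142, 0.035, -0.076], [-0.0036, 0.0108, 0.0029]], [[0.147, 0.034, -0.066], [-0.0036, 0.0108, 0.0029]]]
[[[0.152, 0.033, -0.055], [-0.0036, 0.0108, 0.0029]], [[0.156, 0.031, -0.044], [-0.0036, 0.0108, 0.0029]], [[0.159, 0.029, -0.032], [-0.0036, 0.0108, 0.0029]], [[0.161, 0.027, -0.021], [-0.0036, 0.0108, 0.0029]], [[0.163, 0.024, -0.009], [-0.0036, 0.0108, 0.0029]], [[0.163, 0.021, 0.002], [-0.0036, 0.0108, 0.0029]], [[0.163, 0.018, 0.014], [-0.0036, 0.0108, 0.0029]], [[0.162, 0.014, 0.025], [-0.0036, 0.0108, 0.0029]]]
```

Emit:
send_rows --plan '[[[0.05,0.0,-0.15],[-0.0036,0.0108,0.0029]],[[0.065,0.0,-0.15],[-0.0036,0.0108,0.0029]],[[0.075,0.0,-0.14],[-0.0036,0.0108,0.0029]],[[0.085,0.0,-0.137],[-0.0036,0.0108,0.0029]],[[0.095,0.0,-0.13],[-0.0036,0.0108,0.0029]],[[0.104,0.0,-0.123],[-0.0036,0.0108,0.0029]],[[0.113,0.03,-0.114],[-0.0036,0.0108,0.0029]],[[0.121,0.03,-0.106],[-0.0036,0.0108,0.0029]],[[0.129,0.03,-0.096],[-0.0036,0.0108,0.0029]],[[0.136,0.03,-0.087],[-0.0036,0.0108,0.0029]],[[0.142,0.03,-0.076],[-0.0036,0.0108,0.0029]],[[0.147,0.03,-0.066],[-0.0036,0.0108,0.0029]]]'

```text
time: 8.0
eef_pos: [0.5004, 0.1425, 0.1909]
tcp_rot: [0.717, -0.385, 0.226, -0.536]
contact_force: [0.3, -0.2, 0.2]
opening: 0.559
```

Emit:
send_rows --plan '[[[0.152,0.033,-0.055],[-0.0036,0.0108,0.0029]],[[0.156,0.031,-0.044],[-0.0036,0.0108,0.0029]],[[0.159,0.029,-0.032],[-0.0036,0.0108,0.0029]],[[0.161,0.027,-0.021],[-0.0036,0.0108,0.0029]],[[0.163,0.024,-0.009],[-0.0036,0.0108,0.0029]],[[0.163,0.021,0.002],[-0.0036,0.0108,0.0029]],[[0.163,0.018,0.014],[-0.0036,0.0108,0.0029]],[[0.162,0.014,0.025],[-0.0036,0.0108,0.0029]],[[0,0,0],[0,0,0]]]'

```text
time: 8.9
eef_pos: [0.5404, -0.0096, 0.1648]
tcp_rot: [0.645, -0.584, 0.335, -0.362]
contact_force: [-0.2, 0.1, -1.6]
opening: 0.555
```

```bash
python3 - <<'E'
from h import *
import pickle
s=get_state();print(s["qpos"],s["eef_pos"],s["opening"])
c=wrist();pickle.dump(c,open("w4.pkl","wb"));cv2.imwrite("pics/w4.png",cv2.convertScaleAbs(c["img"],alpha=1.5))
for q in[[0,.036,0],[0,-.036,0],[.002,.043,.044],[.002,-.043,.044],[-.0095,.051,.014]]:print(q,w2px(c,slot(q)))
rows(slot([-.020,0,.021])+[0,0,.05],tilted(np.radians(30)),4)
E
```

```text
[-0.14777282  0.36349834  1.69759753 -0.13148787  1.605321   -0.20899076] [ 0.54039351 -0.00960144  0.16475537] 0.5551596400063812
[0, 0.036, 0] [412.85904927 158.09766644]
[0, -0.036, 0] [401.13096238 265.47266146]
[0.002, 0.043, 0.044] [400.44288339 157.38614719]
[0.002, -0.043, 0.044] [385.68457516 306.29753944]
[-0.0095, 0.051, 0.014] [393.58470944 134.5285394 ]
dist 15.071023401249516 deg 0.2494525605804835
[[[-0.001, 0.106, 0.068], [0.0006, -0.0001, 0.0003]], [[-0.001, 0.106, 0.067], [0.0006, -0.0001, 0.0003]], [[-0.001, 0.106, 0.067], [0.0006, -0.0001, 0.0003]], [[-0.001, 0.107, 0.066], [0.0006, -0.0001, 0.0003]]]
```

View pics/w4.png

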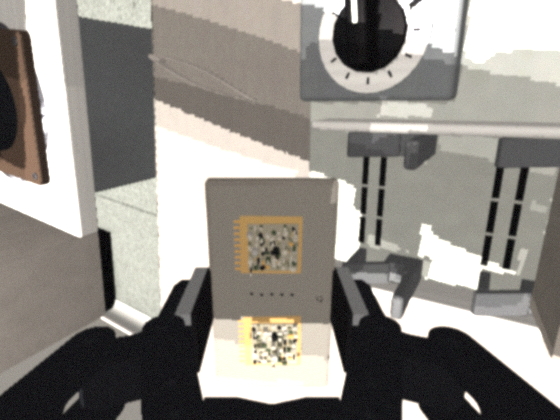

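Picture 7 shows the board held cleanly with its midline at (272,295). The slot's upright fingers have tops near (405,167) and (397,315), a few mm off prediction, so I'll refine the rack pose from an enlarged overlay.

```bash
python3 - <<'E'
from h import *
import pickle
c=pickle.load(open("w4.pkl","rb"));T=c["world_from_camera"]
im=cv2.convertScaleAbs(c["img"],alpha=1.5)
x0,y0,k=330,100,3.4
cr=cv2.resize(im[y0:y0+175+55,x0:x0+230],None,fx=k*.76,fy=k*.76,interpolation=3);k*=.76
def ln(*ps,col=(0,0,255)):
    q=np.int32([(w2px(c,slot(np.array(p)/1e3))-[x0,y0]+.5)*k for p in ps]);cv2.polylines(cr,[q],False,col,1)
for s in(1,-1):
    ln([2,35.5*s,44],[2,50.5*s,44]); ln([-9.5,51*s,14],[0,51*s,14],col=(255,0,0)); ln([-36,36*s,18],[-9.5,36*s,3],col=(0,200,0));ln([0,36*s,10],[0,51*s,10],col=(0,200,200))
cv2.imwrite("pics/ov.png",cr);print(cr.shape,k)
S=get_state()
M=np.array(c["mount"])
for p in[(0,.007,0),(-.046,.007,.0245),(-.046,.007,-.0245)]:
    q=np.linalg.inv(M)@np.append(p,1);print(p,c["fx"]*q[0]/q[2]+c["cx"],c["fy"]*q[1]/q[2]+c["cy"])
E
```

```text
(594, 594, 3) 2.584
(0, 0.007, 0) 272.80875718471754 291.1725945343353
(-0.046, 0.007, 0.0245) 339.8629683368981 179.23383186491938
(-0.046, 0.007, -0.0245) 206.1900042943738 179.14956463600285
```

View pics/ov.png

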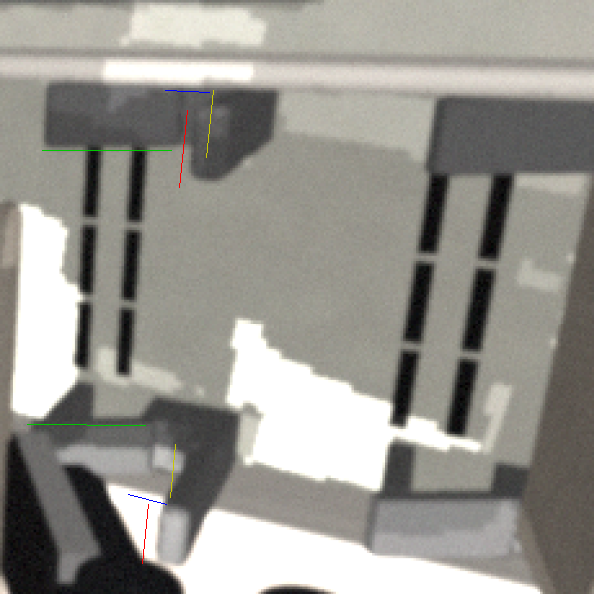

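The overlay (picture 8) puts the real upright fingers about 2 to 3 mm further +x than my model, with y correct and yaw about 0.5° more. The board is centred in the grip to within 1 mm. I'll update the model and descend.

```bash
sed -i 's/^RC=.*/RC=np.array([.580,.0357,0]); RY=np.radians(6.0)/' h.py; python3 - <<'E'
from h import *
rows(slot([-.0212,0,.023+.035]),tilted(np.radians(30)),6)
E
```

```text
dist 12.219546855902642 deg 0.184221918471381
[[[0, 0.085, 0.056], [0.0004, -0.0003, 0.0001]], [[0, 0.085, 0.056], [0.0004, -0.0003, 0.0001]], [[0, 0.085, 0.055], [0.0004, -0.0003, 0.0001]], [[0.0, 0.086, 0.055], [0.0004, -0.0003, 0.0001]], [[0.0, 0.086, 0.055], [0.0004, -0.0003, 0.0001]], [[0.0, 0.086, 0.055], [0.0004, -0.0003, 0.0001]]]
```

Emit:
send_rows --plan '[[[0,0.085,0.056],[0.0004,-0.0003,0.0001]],[[0,0.085,0.056],[0.0004,-0.0003,0.0001]],[[0,0.085,0.055],[0.0004,-0.0003,0.0001]],[[0.0,0.086,0.055],[0.0004,-0.0003,0.0001]],[[0.0,0.086,0.055],[0.0004,-0.0003,0.0001]],[[0.0,0.086,0.055],[0.0004,-0.0003,0.0001]],[[0,0,0],[0,0,0]],[[0,0,0],[0,0,0]]]'

```text
time: 9.75
eef_pos: [0.5442, -0.0077, 0.0935]
tcp_rot: [0.644, -0.579, 0.335, -0.372]
contact_force: [-0.2, -0.3, -0.5]
opening: 0.55
```

```bash
python3 - <<'E'
from h import *
s=get_state();print(s["eef_pos"],slot([-.0212,0,.058]),s["contact_force"])
rows(slot([-.0212,0,.023]),tilted(np.radians(30)),6)
E
```

```text
[ 0.54421868 -0.00766272  0.09353472] [ 0.54320684 -0.00838745  0.092     ] [-0.15407982 -0.26091844 -0.4695608 ]
dist 6.092651530440189 deg 0.021166569018099057
[[[0.001, 0.045, 0.024], [-0.0001, 0.0, 0.0]], [[0.001, 0.045, 0.024], [-0.0001, 0.0, 0.0]], [[0.001, 0.045, 0.024], [-0.0001, 0.0, 0.0]], [[0.001, 0.045, 0.024], [-0.0001, 0.0, 0.0]], [[0.001, 0.045, 0.024], [-0.0001, 0.0, 0.0]], [[0.001, 0.045, 0.024], [-0.0001, 0.0, 0.0]]]
```

Emit:
send_rows --plan '[[[0.001,0.045,0.024],[0,0,0]],[[0.001,0.045,0.024],[0,0,0]],[[0.001,0.045,0.024],[0,0,0]],[[0.001,0.045,0.024],[0,0,0]],[[0.001,0.045,0.024],[0,0,0]],[[0,0,0],[0,0,0]]]'

```text
time: 10.35
eef_pos: [0.5427, -0.0083, 0.0621]
tcp_rot: [0.644, -0.579, 0.334, -0.372]
contact_force: [-0.6, -0.7, -0.9]
opening: 0.557
```

Emit:
send_rows --plan '[[[0,0.02,0.012],[0,0,0]],[[0,0.02,0.012],[0,0,0]],[[0,0,0],[0,0,0]],[[0,0,0],[0,0,0]]]'

```text
time: 10.75
eef_pos: [0.5436, -0.0083, 0.0577]
tcp_rot: [0.643, -0.579, 0.335, -0.373]
contact_force: [-0.1, 0.5, -0.1]
opening: 0.557
```

```bash
python3 - <<'E'
from h import *
for i in range(3):
    c=wrist();s=get_state();print(rk().T@(s["eef_pos"]-slot([0,0,0])),s["contact_force"],s["wrist_torque"])
cv2.imwrite("pics/w5.png",cv2.convertScaleAbs(c["img"],alpha=1.5))
E
```

```text
[-2.07131105e-02 -2.09231114e-05  2.38196981e-02] [-0.53717654 -0.14711128 -1.11425105] [ 0.02067582 -0.29737455 -0.01618396]
[-2.06902967e-02  1.04798491e-05  2.38588271e-02] [-0.65508391  0.49197185 -0.52786492] [-0.05225188 -0.31810102 -0.01415476]
[-2.06722592e-02 -1.64528211e-05  2.38673472e-02] [-0.29872114 -0.03459615 -0.67728956] [ 0.02942024 -0.28058811 -0.00102412]
```

Emit:
send_rows --plan '[[[0,0.0087,0.005],[0,0,0]],[[0,0.0087,0.005],[0,0,0]],[[0,0,0],[0,0,0]]]'

```text
time: 11.2
eef_pos: [0.5435, -0.0083, 0.0551]
tcp_rot: [0.643, -0.579, 0.335, -0.373]
contact_force: [-0.5, -0.7, -1.4]
opening: 0.558
```

Emit:
send_rows --plan '[[[0,0.0087,0.005],[0,0,0]],[[0,0,0],[0,0,0]]]'

```text
time: 11.4
eef_pos: [0.544, -0.0084, 0.0548]
tcp_rot: [0.643, -0.579, 0.335, -0.373]
contact_force: [0.1, 1.1, 3.5]
opening: 0.557
```

View pics/w5.png

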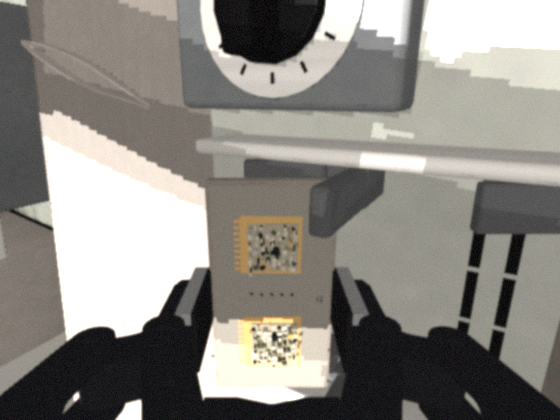

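Picture 9 shows the board behind the upright finger at (335,205) and in front of the cheek. Contact came at 3.5 N at the expected height, so I'll release partially and retreat along the board normal.

Emit:
send_rows --plan '[[[0,0,0],[0,0,0]],[[0,0,0],[0,0,0]],[[0,0,0],[0,0,0]],[[0,0,0],[0,0,0]]]' --gripper 0.3

```text
time: 11.8
eef_pos: [0.5434, -0.0083, 0.0538]
tcp_rot: [0.644, -0.579, 0.335, -0.372]
contact_force: [0.1, 0.0, -1.0]
opening: 0.697
```

Emit:
send_rows --plan '[[[0,-0.05,0],[0,0,0]],[[0,-0.1,0],[0,0,0]],[[0,-0.15,0],[0,0,0]],[[0,-0.2,0],[0,0,0]],[[0,-0.25,0],[0,0,0]],[[0,-0.25,0],[0,0,0]],[[0,0,0],[0,0,0]]]'

```text
time: 12.5
eef_pos: [0.6073, -0.0022, 0.164]
tcp_rot: [0.642, -0.576, 0.339, -0.375]
contact_force: [0.2, 0.5, 0.2]
opening: 0.699
```

```bash
python3 - <<'E'
from h import *
import pickle
print(get_state()["qpos"])
c=wrist();pickle.dump(c,open("w6.pkl","wb"));cv2.imwrite("pics/w6.png",cv2.convertScaleAbs(c["img"],alpha=1.5))
for x,z in((-46,25),(-3.6,.5)):
  for y in(46,-46):print(x,y,w2px(c,slot(np.array([x+2.5,y,z+4.3])/1e3)))
E
```

```text
[-0.12563938  0.4826992   1.52976448 -0.1152403   1.6266404  -0.20828183]
-46 46 [233.26159555 138.87857089]
-46 -46 [236.94127612 262.84251003]
-3.6 46 [305.4210521  138.78886516]
-3.6 -46 [302.05895494 262.48159203]
```

View pics/w6.png

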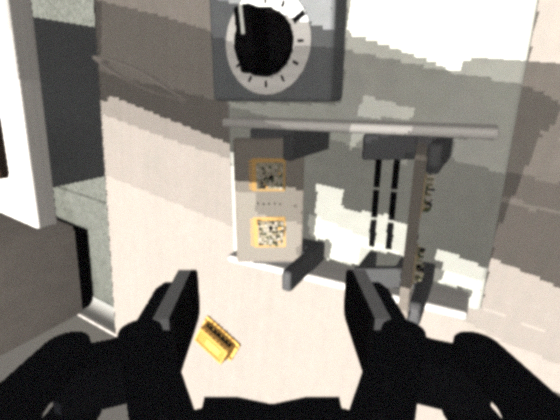

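Picture 10 shows the board lying on the rests, with corners at (234,138), (306,138), (302,262) and (237,262), within 1 to 4 px of prediction. Next I'll tilt the closed gripper forward to get a fingertip under the raised edge.

```bash
python3 - <<'E'
from h import *
import pickle
c=pickle.load(open("w6.pkl","rb"));print("package",px2w(c,218,340,.016), "slotframe",rk().T@(px2w(c,218,340,.016)-slot([0,0,0])))
for nm,p in(("dial grip",[-.053,.068,.058]),):print(nm,RC+rk()@np.array(p))
rows(slot([-.075,0,.13]),tilted(np.radians(-40)),12)
E
```

```text
package [ 0.47920953 -0.18165956  0.016     ] slotframe [-0.10295859 -0.16563336 -0.018     ]
dial grip [0.5201824  0.09778748 0.058     ]
dist 9.6936079191193 deg 5.78853958342033
[[[0, 0.038, -0.071], [0.0161, 0.0, 0.0]], [[0, 0.031, -0.075], [0.0161, 0.0, 0.0]], [[0, 0.023, -0.077], [0.0161, 0.0, 0.0]], [[0, 0.015, -0.079], [0.0161, 0.0, 0.0]], [[0, 0.007, -0.08], [0.0161, 0.0, 0.0]], [[0, -0.001, -0.081], [0.0161, 0.0, 0.0]], [[0, -0.009, -0.08], [0.0161, 0.0, 0.0]], [[0, -0.017, -0.079], [0.0161, 0.0, 0.0]], [[0, -0.025, -0.077], [0.0161, 0.0, 0.0]], [[0, -0.033, -0.074], [0.0161, 0.0, 0.0]], [[0, -0.04, -0.07], [0.0161, 0.0, 0.0]], [[0, -0.047, -0.066], [0.0161, 0.0, 0.0]]]
```

Emit:
send_rows --plan '[[[0,0.038,-0.071],[0.0161,0.0,0.0]],[[0,0.031,-0.075],[0.0161,0.0,0.0]],[[0,0.023,-0.077],[0.0161,0.0,0.0]],[[0,0.015,-0.079],[0.0161,0.0,0.0]],[[0,0.007,-0.08],[0.0161,0.0,0.0]],[[0,-0.001,-0.081],[0.0161,0.0,0.0]],[[0,-0.009,-0.08],[0.0161,0.0,0.0]],[[0,-0.017,-0.079],[0.0161,0.0,0.0]],[[0,-0.025,-0.077],[0.0161,0.0,0.0]],[[0,-0.033,-0.074],[0.0161,0.0,0.0]],[[0,-0.04,-0.07],[0.0161,0.0,0.0]],[[0,-0.047,-0.066],[0.0161,0.0,0.0]]]' --gripper 1

```text
time: 13.75
eef_pos: [0.4859, -0.0139, 0.16]
tcp_rot: [-0.315, 0.283, -0.606, 0.673]
contact_force: [-0.5, 0.7, 0.7]
opening: 0.001
```

```bash
python3 - <<'E'
from h import *
c=wrist();cv2.imwrite("pics/w7.png",cv2.convertScaleAbs(c["img"],alpha=1.5))
s=get_state();print(s["qpos"],s["opening"],rk().T@(s["eef_pos"]-slot([0,0,0])))
a=np.radians(40);y=np.array([np.sin(a),0,-np.cos(a)]);z=np.array([np.cos(a),0,np.sin(a)])
off=.014*y+.0145*z;print("off",off)
# pre: corner 30mm on the robot side, lower
rows(slot(np.array([-.080,0,.012])-off),tilted(-a),8)
E
```

```text
[-0.3937717  -0.36656726  2.48361071  0.70169443  0.49731232 -1.03587811] -0.0008957014803355363 [-0.08078292  0.00134211  0.12417587]
off [ 0.02010667  0.         -0.0014042 ]
dist 14.056566696239267 deg 0.025549005569300516
[[[0.001, 0.076, -0.089], [0.0001, 0.0, 0]], [[0.001, 0.076, -0.089], [0.0001, 0.0, 0]], [[0.001, 0.076, -0.089], [0.0001, 0.0, 0]], [[0.001, 0.076, -0.089], [0.0001, 0.0, 0]], [[0.001, 0.076, -0.089], [0.0001, 0.0, 0]], [[0.001, 0.076, -0.09], [0.0001, 0.0, 0]], [[0.001, 0.076, -0.09], [0.0001, 0.0, 0]], [[0.001, 0.075, -0.09], [0.0001, 0.0, 0]]]
```

The joint-3 reading is at its limit here, so 40° of tilt is too much this close in. I'll fit a quick kinematic model to choose a feasible tilt.

```bash
cat > k.py <<'E'
from h import *
from scipy.optimize import least_squares
D=[([-1.474,.2872,1.5782,0,1.2786],[.1649,-.6539,.2439]),([.4222,-.0315,1.9276,0,1.2459],[.4347,.3059,.2453]),([-.1478,.3635,1.6976,-.1315,1.6053],[.5404,-.0096,.1648]),([-.1256,.4827,1.5298,-.1152,1.6266],[.6073,-.0022,.164]),([-.3938,-.3666,2.4836,.7017,.4973],[.4859,-.0139,.16])]
E_=lambda a,q:R.from_euler(a,q)
def fk(q,m):
    a1,a2,L,h,d,e,x0=m
    A=E_("z",q[0]);B=E_("y",q[1]);C=E_("y",q[1]+q[2]);W=C*E_("z",q[3])*E_("y",q[4])
    p=A.apply(np.array([x0,d,h])+B.apply([0,0,a1])+C.apply([e,0,a2])+W.apply([0,0,L]))
    return p,(A*W).apply([0,0,1])
f=lambda m:np.concatenate([fk(q,m)[0]-p for q,p in D])
M=least_squares(f,[.45,.4,.2,.3,.1,0,0]).x
def ik(p,y,q0):
    s=least_squares(lambda q:np.concatenate([(fk(q,M)[0]-p)*10,fk(q,M)[1]-y]),q0);return s.x,s.cost
if __name__=="__main__":
    print(M.round(4),np.abs(f(M)).max())
    for a in(10,20,30):
        r=np.radians(a);y=np.array([np.sin(r),0,-np.cos(r)]);z=np.array([np.cos(r),0,np.sin(r)]);off=.014*y+.0145*z
        for c in([-.075,0,.012],[-.043,0,.019],[-.02,0,.05],[0,0,.045],[-.075,0,.07]):
            q,co=ik(slot(np.array(c)-off),rk()@y,[-.2,.1,2.1,0,.9]);print(a,c,q.round(2),"%.1e"%co)
E
python3 k.py
```

```text
[0.443  0.5671 0.2368 0.2372 0.1009 0.0176 0.0042] 0.0007795044309813481
10 [-0.075, 0, 0.012] [-0.28  0.01  2.29  0.1   0.69] 3.8e-28
10 [-0.043, 0, 0.019] [-0.26  0.07  2.21  0.09  0.7 ] 7.0e-32
10 [-0.02, 0, 0.05] [-0.24  0.06  2.15  0.08  0.77] 2.2e-30
10 [0, 0, 0.045] [-0.22  0.11  2.1   0.08  0.76] 2.8e-18
10 [-0.075, 0, 0.07] [-0.28 -0.1   2.26  0.09  0.82] 2.5e-29
20 [-0.075, 0, 0.012] [-0.32 -0.06  2.39  0.29  0.51] 1.4e-18
20 [-0.043, 0, 0.019] [-0.29  0.    2.31  0.27  0.52] 3.5e-21
20 [-0.02, 0, 0.05] [-0.27 -0.01  2.25  0.23  0.59] 1.4e-23
20 [0, 0, 0.045] [-0.25  0.05  2.2   0.22  0.57] 2.8e-23
20 [-0.075, 0, 0.07] [-0.32 -0.19  2.36  0.23  0.66] 3.9e-20
30 [-0.075, 0, 0.012] [-0.37 -0.1   2.48  0.69  0.37] 4.8e-21
30 [-0.043, 0, 0.019] [-0.33 -0.04  2.4   0.64  0.36] 2.5e-27
30 [-0.02, 0, 0.05] [-0.31 -0.06  2.34  0.51  0.42] 3.4e-30
30 [0, 0, 0.045] [-0.29  0.    2.3   0.51  0.4 ] 1.5e-29
30 [-0.075, 0, 0.07] [-0.37 -0.25  2.46  0.49  0.51] 1.7e-26
```

```bash
cat >> k.py <<'E'
def corner(c,a=20,n=1):
    r=np.radians(a);y=np.array([np.sin(r),0,-np.cos(r)]);z=np.array([np.cos(r),0,np.sin(r)])
    rows(slot(np.array(c)/1e3-(.014*y+.0145*z)),tilted(-r),n)
def where(a=20):
    s=get_state();r=np.radians(a);y=np.array([np.sin(r),0,-np.cos(r)]);z=np.array([np.cos(r),0,np.sin(r)])
    print("corner",((rk().T@(s["eef_pos"]-slot([0,0,0]))+.014*y+.0145*z)*1e3).round(1),"F",s["contact_force"].round(1),"q",s["qpos"].round(2))
E
python3 -c "
from k import *
corner([-68,0,70],20,6)"
```

```text
dist 7.723737015313046 deg 3.3060862950765384
[[[0.002, 0.044, -0.047], [-0.0092, 0.0, 0]], [[0.002, 0.047, -0.044], [-0.0092, 0.0, 0]], [[0.002, 0.049, -0.042], [-0.0092, 0.0, 0]], [[0.002, 0.051, -0.039], [-0.0092, 0.0, 0]], [[0.002, 0.054, -0.036], [-0.0092, 0.0, 0]], [[0.002, 0.056, -0.032], [-0.0092, 0.0, 0]]]
```

Emit:
send_rows --plan '[[[0,0,0],[-0.0139,0,0]],[[0,0,0],[-0.0139,0,0]],[[0,0,0],[-0.0139,0,0]],[[0,0,0],[-0.0139,0,0]],[[0,0,0],[0,0,0]]]'

```text
time: 14.3
eef_pos: [0.4883, -0.0142, 0.1616]
tcp_rot: [-0.429, 0.385, -0.547, 0.608]
contact_force: [0.6, 0.4, -0.0]
opening: 0.0
```

```bash
python3 -c "
from k import *
where();corner([-68,0,17],20,8)"
```

```text
corner [-5.800e+01 -1.000e-01  1.194e+02] F [ 0.6  0.4 -0. ] q [-0.3  -0.22  2.29  0.19  0.77 -0.53]
dist 12.85895863544738 deg 0.0424893922463067
[[[0, 0.097, -0.046], [0.0001, 0.0, 0.0]], [[0, 0.097, -0.046], [0.0001, 0.0, 0.0]], [[0, 0.097, -0.046], [0.0001, 0.0, 0.0]], [[0, 0.097, -0.046], [0.0001, 0.0, 0.0]], [[0, 0.097, -0.046], [0.0001, 0.0, 0.0]], [[0, 0.097, -0.046], [0.0001, 0.0, 0.0]], [[0, 0.097, -0.046], [0.0001, 0.0, 0.0]], [[0, 0.097, -0.046], [0.0001, 0.0, 0.0]]]
```

Emit:
send_rows --plan '[[[0,0.06,-0.08],[0,0,0]],[[0,0.08,-0.08],[0,0,0]],[[0,0.1,-0.06],[0,0,0]],[[0,0.1,-0.04],[0,0,0]],[[0,0.1,-0.03],[0,0,0]],[[0,0.1,-0.03],[0,0,0]],[[0,0.1,-0.025],[0,0,0]],[[0,0.08,-0.02],[0,0,0]],[[0,0.055,-0.005],[0,0,0]],[[0,0,0],[0,0,0]]]'

```text
time: 15.3
eef_pos: [0.4757, -0.0151, 0.0573]
tcp_rot: [-0.429, 0.386, -0.546, 0.607]
contact_force: [0.4, 0.0, 0.1]
opening: -0.004
```

```bash
python3 -c "
from k import *
where();corner([-44,0,17.5],20,4)
c=wrist();cv2.imwrite('pics/w8.png',cv2.convertScaleAbs(c['img'],alpha=1.5))"
```

```text
corner [-70.6   0.3  15.1] F [0.4 0.  0.1] q [-0.32 -0.05  2.37  0.28  0.53 -0.64]
dist 6.686372151470666 deg 0.1142590061868564
[[[0.001, 0.014, 0.054], [0.0003, 0.0, 0]], [[0.001, 0.014, 0.054], [0.0003, 0.0, 0]], [[0.001, 0.014, 0.054], [0.0003, 0.0, 0]], [[0.001, 0.014, 0.054], [0.0003, 0.0, 0]]]
```

View pics/w8.png

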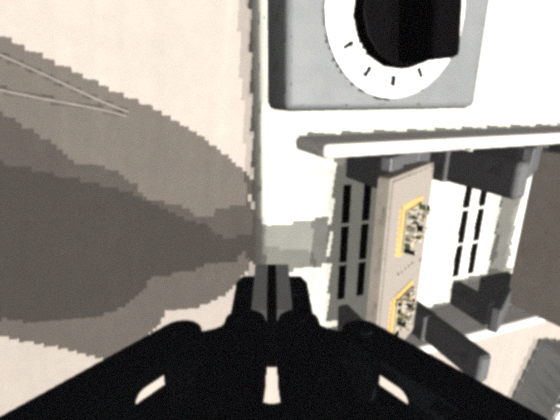

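Picture 11 shows the closed fingertips at (272,270), just on the robot side of the board's raised edge (u≈380), roughly centred on its length. The tips are thinner than I assumed, so I'll go about 3 mm further under, then sweep up slowly.

Emit:
send_rows --plan '[[[0,0.01,0.04],[0,0,0]],[[0,0.01,0.04],[0,0,0]],[[0,0.01,0.04],[0,0,0]],[[0,0.01,0.04],[0,0,0]],[[0,0.01,0.04],[0,0,0]],[[0,0.01,0.04],[0,0,0]],[[0,0,0],[0,0,0]]]'

```text
time: 16.05
eef_pos: [0.5066, -0.0122, 0.0617]
tcp_rot: [-0.428, 0.385, -0.546, 0.608]
contact_force: [-0.7, 0.1, 0.6]
opening: 0.001
```

Emit:
send_rows --plan '[[[0,-0.01,0.027],[0,0,0]],[[0,-0.01,0.027],[0,0,0]],[[0,-0.01,0.027],[0,0,0]],[[0,-0.01,0.027],[0,0,0]],[[0,-0.01,0.027],[0,0,0]],[[0,0,0.024],[0,0,0]],[[0,0,0.024],[0,0,0]],[[0,0,0.024],[0,0,0]],[[0,0,0.024],[0,0,0]],[[0,0,0.024],[0,0,0]],[[0,0,0.022],[0,0,0]],[[0,0,0],[0,0,0]]]'

```text
time: 17.25
eef_pos: [0.5408, -0.0091, 0.085]
tcp_rot: [-0.425, 0.381, -0.55, 0.61]
contact_force: [-4.2, 5.4, 18.6]
opening: -0.001
```

```bash
python3 -c "
from k import *
where()
c=wrist();cv2.imwrite('pics/w9.png',cv2.convertScaleAbs(c['img'],alpha=1.5));where()
c=read_camera('scene');cv2.imwrite('pics/s9.png',c['img'])"
```

```text
corner [-5.3 -0.4 42.8] F [-4.2  5.4 18.6] q [-0.26  0.04  2.22  0.23  0.56 -0.54]
corner [-5.3 -0.4 42.8] F [-3.3  6.9 18.6] q [-0.26  0.04  2.22  0.23  0.56 -0.54]
```

```bash
python3 -c "
from k import *
a=cv2.imread('pics/w9.png')[80:380,130:530];b=cv2.imread('pics/s9.png')[160:270,220:360]
a=cv2.resize(a,(460,345));b=cv2.convertScaleAbs(cv2.resize(b,(439,345),interpolation=3),alpha=1.5)
cv2.imwrite('pics/m9.png',cv2.resize(np.hstack([a,b]),(799,307)))
t=read_camera('top')['img'][125:235,235:355]
"
```

```text
(no output)
```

View pics/m9.png

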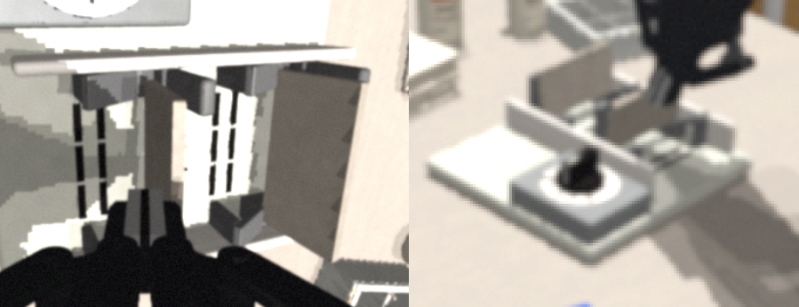

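The composite (picture 12, the last) shows the board raised to about 80° in the near slot with the neighbour still standing. The 18 N upward force fits the board's edge bearing on a step of the finger, pressing it into the groove. I'll unload upward first, then push horizontally.

Emit:
send_rows --plan '[[[0,-0.013,0.005],[0,0,0]],[[0,-0.013,0.005],[0,0,0]],[[0,0,0],[0,0,0]],[[0,0,0],[0,0,0]]]'

```text
time: 17.8
eef_pos: [0.538, -0.0092, 0.085]
tcp_rot: [-0.426, 0.383, -0.548, 0.609]
contact_force: [-2.3, 3.0, 8.5]
opening: 0.001
```

```bash
python3 -c "
from k import *
where()
for i in range(2):read_camera('top');where()"
```

```text
corner [-8.1 -0.2 42.8] F [-2.3  3.   8.5] q [-0.26  0.04  2.22  0.23  0.57 -0.54]
corner [-8.  -0.2 42.8] F [-3.   2.3  9.1] q [-0.26  0.04  2.22  0.23  0.57 -0.54]
corner [-8.  -0.2 42.8] F [-3.2  3.   9.3] q [-0.26  0.04  2.22  0.23  0.57 -0.54]
```

Emit:
send_rows --plan '[[[0,-0.012,0.006],[0,0,0]],[[0,-0.012,0.006],[0,0,0]],[[0,0,0],[0,0,0]]]'

```text
time: 18.2
eef_pos: [0.536, -0.0092, 0.0853]
tcp_rot: [-0.428, 0.385, -0.547, 0.608]
contact_force: [-0.9, -1.5, 2.9]
opening: 0.001
```

Emit:
send_rows --plan '[[[0,0.006,0.016],[0,0,0]],[[0,0.006,0.016],[0,0,0]],[[0,0,0],[0,0,0]]]'

```text
time: 18.5
eef_pos: [0.5413, -0.0088, 0.0863]
tcp_rot: [-0.427, 0.384, -0.548, 0.608]
contact_force: [-2.2, 1.5, 5.9]
opening: -0.005
```

```bash
python3 -c "
from k import *
where()"
```

```text
corner [-4.8 -0.2 44.1] F [-2.2  1.5  5.9] q [-0.26  0.04  2.21  0.22  0.58 -0.53]
```

Emit:
send_rows --plan '[[[0,-0.008,0.016],[0,0,0]],[[0,0.006,0.016],[0,0,0]],[[0,0,0],[0,0,0]]]'

```text
time: 18.8
eef_pos: [0.544, -0.0084, 0.0867]
tcp_rot: [-0.428, 0.385, -0.547, 0.608]
contact_force: [-0.5, 0.6, 2.8]
opening: -0.0
```

Emit:
send_rows --plan '[[[0,-0.008,0.016],[0,0,0]],[[0,0.006,0.016],[0,0,0]],[[0,0,0],[0,0,0]]]'

```text
time: 19.1
eef_pos: [0.5469, -0.0079, 0.0877]
tcp_rot: [-0.428, 0.385, -0.547, 0.608]
contact_force: [0.8, -0.2, 0.6]
opening: 0.0
```

```bash
python3 -c "
from k import *
where()
c=wrist();cv2.imwrite('pics/w10.png',c['img'])
g=cv2.cvtColor(c['img'],cv2.COLOR_BGR2GRAY)
for v in (165,190,210,230):print(v,g[v,200:420:5].tolist())
b=cv2.cvtColor(cv2.imread('pics/w9.png'),cv2.COLOR_BGR2GRAY)
for v in (165,190,210,230):print('old',v,(b[v,200:420:5]/1.5).astype(int).tolist())
"
```

```text
corner [ 1.   0.1 45.5] F [ 0.8 -0.2  0.6] q [-0.25  0.05  2.19  0.21  0.58 -0.52]
165 [49, 53, 55, 54, 53, 53, 52, 53, 80, 78, 83, 100, 49, 55, 54, 55, 50, 37, 36, 38, 33, 38, 75, 128, 111, 189, 185, 110, 44, 36, 34, 36, 67, 113, 89, 89, 94, 90, 78, 65, 66, 68, 67, 66]
190 [125, 124, 124, 18, 56, 124, 98, 96, 145, 188, 183, 107, 55, 55, 55, 52, 53, 47, 49, 54, 164, 164, 94, 119, 100, 211, 30, 149, 206, 174, 24, 210, 210, 185, 153, 81, 109, 99, 64, 67, 66, 64, 65, 66]
210 [79, 96, 100, 23, 20, 96, 97, 98, 97, 96, 82, 100, 62, 54, 51, 52, 53, 50, 55, 62, 164, 158, 206, 210, 209, 208, 24, 193, 208, 132, 66, 206, 188, 183, 127, 106, 105, 76, 66, 68, 67, 67, 63, 65]
230 [47, 78, 81, 45, 9, 86, 80, 84, 81, 82, 80, 107, 61, 48, 49, 53, 53, 51, 47, 72, 161, 161, 206, 208, 209, 165, 24, 205, 210, 58, 136, 211, 192, 182, 100, 107, 106, 65, 67, 70, 65, 60, 70, 67]
old 165 [69, 32, 42, 46, 56, 57, 84, 86, 90, 90, 77, 77, 78, 72, 37, 46, 50, 50, 52, 36, 32, 37, 34, 30, 34, 48, 110, 114, 115, 160, 86, 32, 30, 33, 56, 74, 88, 89, 91, 88, 72, 67, 66, 64]
old 190 [104, 16, 114, 127, 128, 38, 19, 96, 170, 170, 170, 169, 85, 108, 96, 43, 46, 47, 47, 46, 158, 168, 168, 170, 128, 56, 108, 97, 38, 170, 170, 117, 47, 170, 170, 170, 106, 81, 105, 98, 67, 69, 68, 64]
old 210 [110, 1, 56, 98, 98, 54, 10, 96, 93, 96, 94, 76, 78, 90, 97, 47, 46, 44, 44, 46, 166, 166, 165, 170, 170, 170, 170, 170, 21, 170, 170, 70, 130, 170, 170, 170, 109, 108, 111, 71, 66, 69, 66, 66]
old 230 [82, 12, 28, 98, 95, 66, 4, 93, 95, 88, 94, 82, 80, 106, 106, 47, 44, 45, 50, 50, 162, 162, 170, 170, 170, 170, 170, 146, 25, 170, 170, 21, 170, 170, 170, 160, 82, 105, 103, 70, 62, 64, 66, 65]
```

```bash
cat >> k.py <<'E'
def fit(c,ub,ut,v):
    def col(x,z):
        y=least_squares(lambda y:w2px(c,slot([x,y[0],z]))[1]-v,[0.0]).x[0]; return w2px(c,slot([x,y,z]))[0]
    s=least_squares(lambda p:[col(p[0]/1e3,.0005)-ub,col((p[0]-49*np.cos(p[1]))/1e3,.0005+.049*np.sin(p[1]))-ut],[-4,1.5]).x
    print("pivot x mm",s[0].round(1),"theta",np.degrees(s[1]).round(1))
E
python3 - <<'E'
from k import *
c=wrist();g=cv2.cvtColor(c['img'],cv2.COLOR_BGR2GRAY)
for v in(200,210,220):
    r=g[v,245:320].astype(int);print(r.tolist())
fit(c,257,299,210);fit(c,259,298,210)
E
```

```text
[99, 111, 142, 174, 181, 162, 121, 88, 81, 77, 81, 89, 82, 77, 63, 58, 51, 57, 55, 56, 56, 56, 51, 54, 55, 54, 54, 58, 55, 55, 53, 56, 54, 54, 53, 53, 54, 54, 53, 53, 49, 53, 53, 55, 52, 52, 54, 52, 54, 53, 53, 59, 87, 125, 152, 159, 161, 158, 161, 162, 166, 162, 164, 167, 178, 193, 204, 207, 206, 205, 204, 209, 208, 210, 208]
[99, 98, 94, 97, 93, 90, 83, 82, 82, 87, 98, 106, 106, 97, 81, 66, 55, 53, 55, 53, 53, 53, 55, 54, 57, 52, 54, 53, 50, 49, 46, 50, 50, 50, 49, 50, 51, 53, 52, 52, 53, 52, 53, 55, 52, 50, 54, 53, 51, 51, 51, 63, 95, 134, 156, 165, 165, 164, 162, 161, 160, 159, 157, 166, 182, 201, 208, 208, 210, 210, 212, 209, 210, 211, 210]
[96, 96, 96, 97, 93, 82, 83, 81, 84, 90, 102, 108, 103, 92, 80, 58, 51, 51, 53, 55, 53, 56, 52, 57, 58, 58, 56, 58, 54, 57, 55, 52, 51, 54, 54, 49, 53, 54, 54, 52, 55, 53, 52, 55, 53, 54, 51, 47, 48, 49, 53, 63, 99, 138, 152, 159, 157, 157, 158, 158, 158, 159, 160, 162, 181, 200, 206, 208, 209, 209, 209, 211, 212, 212, 214]
pivot x mm -7.0 theta 91.7
pivot x mm -5.9 theta 89.9
```

The board is now at about 90° and the force is close to 0. I'll keep pushing.

Emit:
send_rows --plan '[[[0,0.006,0.016],[0,0,0]],[[0,0.006,0.016],[0,0,0]],[[0,0,0],[0,0,0]]]'

```text
time: 19.5
eef_pos: [0.5507, -0.0075, 0.0878]
tcp_rot: [-0.429, 0.385, -0.546, 0.608]
contact_force: [-3.0, -0.8, 2.3]
opening: -0.0
```

Emit:
send_rows --plan '[[[0,0.006,0.016],[0,0,0]],[[0,0,0],[0,0,0]]]'

```text
time: 19.7
eef_pos: [0.5512, -0.0073, 0.0876]
tcp_rot: [-0.43, 0.386, -0.545, 0.607]
contact_force: [-13.3, -3.3, 9.9]
opening: -0.004
```

```bash
cat >> k.py <<'E'
def look():
    where();c=wrist();g=cv2.cvtColor(c['img'],cv2.COLOR_BGR2GRAY)
    for v in(200,220):
        r=g[v,230:330].astype(int);d=np.flatnonzero((r<74));seg=max(np.split(d,np.flatnonzero(np.diff(d)>1)+1),key=len);a,b=230+seg[0],230+seg[-1]+1;print(v,a,b,g[v,b+1:b+18].tolist());fit(c,a,b,v)
E
python3 -c "
from k import *
look()"
```

```text
corner [ 5.3  0.2 45.4] F [-13.3  -3.3   9.9] q [-0.25  0.06  2.18  0.21  0.59 -0.51]
200 251 293 [129, 154, 158, 156, 156, 162, 160, 158, 159, 159, 161, 164, 154, 138, 144, 164, 195]
pivot x mm -6.1 theta 92.6
220 252 293 [139, 151, 158, 159, 155, 159, 154, 157, 158, 154, 148, 137, 132, 128, 132, 163, 197]
pivot x mm -5.7 theta 92.3
```

The push built up to 13 N, so the board is against the upright fingers. I'll back off gently and check that it stays.

Emit:
send_rows --plan '[[[0,-0.006,-0.016],[0,0,0]],[[0,-0.006,-0.016],[0,0,0]],[[0,-0.006,-0.016],[0,0,0]],[[0,-0.006,-0.016],[0,0,0]],[[0,0,0],[0,0,0]]]'

```text
time: 20.25
eef_pos: [0.5449, -0.0081, 0.0882]
tcp_rot: [-0.428, 0.385, -0.547, 0.608]
contact_force: [-0.0, -0.1, 0.7]
opening: -0.002
```

```bash
python3 -c "
from k import *
look()"
```

```text
corner [-1.   0.1 46. ] F [-0.  -0.1  0.7] q [-0.25  0.05  2.2   0.22  0.58 -0.52]
200 262 300 [143, 157, 159, 160, 159, 163, 162, 163, 164, 165, 175, 189, 204, 206, 205, 208, 205]
pivot x mm -6.0 theta 88.9
220 262 299 [118, 145, 155, 156, 157, 159, 158, 157, 157, 159, 163, 178, 199, 206, 207, 210, 209]
pivot x mm -6.1 theta 88.7
```

Emit:
send_rows --plan '[[[0,-0.006,-0.016],[0,0,0]],[[0,-0.006,-0.016],[0,0,0]],[[0,0,0],[0,0,0]]]'

```text
time: 20.6
eef_pos: [0.5406, -0.0086, 0.0881]
tcp_rot: [-0.428, 0.385, -0.547, 0.608]
contact_force: [-0.6, 0.1, 0.1]
opening: -0.004
```

```bash
python3 -c "
from k import *
look()"
```

```text
corner [-5.4  0.1 45.9] F [-0.6  0.1  0.1] q [-0.26  0.04  2.21  0.22  0.59 -0.53]
200 269 311 [143, 161, 162, 157, 156, 159, 159, 167, 163, 165, 178, 194, 206, 209, 208, 210, 211]
pivot x mm -6.6 theta 89.9
220 270 310 [128, 151, 158, 154, 157, 159, 157, 158, 159, 159, 171, 190, 203, 211, 212, 210, 212]
pivot x mm -6.1 theta 89.1
```

The board stayed upright on its edge after the finger left, at about 89.5°, standing flat in the groove. I'll retreat back and up, then go to the dial.

Emit:
send_rows --plan '[[[0,-0.017,-0.047],[0,0,0]],[[0,-0.017,-0.047],[0,0,0]],[[0,-0.017,-0.047],[0,0,0]],[[0,-0.017,-0.047],[0,0,0]],[[0,-0.12,0.04],[0,0,0]],[[0,-0.12,0.04],[0,0,0]],[[0,-0.12,0.04],[0,0,0]],[[0,-0.12,0.04],[0,0,0]],[[0,-0.12,0.04],[0,0,0]],[[0,-0.12,0.04],[0,0,0]]]'

```text
time: 21.65
eef_pos: [0.5145, -0.0113, 0.1799]
tcp_rot: [-0.428, 0.385, -0.547, 0.608]
contact_force: [0.7, -1.1, 0.5]
opening: -0.001
```

```bash
python3 - <<'E'
from k import *
where()
t=read_camera("top");s=read_camera("scene")
# upright board top edge (z=83mm) check in top view: project expected & print profile
for y in(-.046,0,.046):print(w2px(t,slot([-.0035,y,.049])))
g=cv2.cvtColor(t["img"],cv2.COLOR_BGR2GRAY)
print(g[165:205:1,318].tolist())
a=np.radians
p=np.array([.521,.098,.16])
# dial bar direction yaw: pointer angle from w1: (-.0083,.0188)
rows(p,down(a(6)),10)
E
```

```text
corner [-3.160e+01  1.000e-01  1.377e+02] F [ 0.7 -1.1  0.5] q [-0.28 -0.18  2.21  0.18  0.79 -0.49]
[339.66693464 179.68290816]
[317.54853998 181.49260652]
[295.374296   183.30687441]
[117, 139, 160, 167, 167, 166, 167, 166, 166, 167, 167, 167, 167, 167, 161, 144, 113, 87, 67, 54, 55, 78, 110, 133, 141, 141, 137, 127, 111, 87, 57, 38, 34, 31, 24, 19, 18, 16, 17, 18]
dist 11.206631256507732 deg 1.9978427973348096
[[[-0.091, 0.022, 0.007], [-0.0055, 0.0, 0.0]], [[-0.091, 0.021, 0.007], [-0.0055, 0.0, 0.0]], [[-0.091, 0.021, 0.008], [-0.0055, 0.0, 0.0]], [[-0.091, 0.021, 0.009], [-0.0055, 0.0, 0.0]], [[-0.091, 0.021, 0.01], [-0.0055, 0.0, 0.0]], [[-0.091, 0.02, 0.01], [-0.0055, 0.0, 0.0]], [[-0.091, 0.02, 0.011], [-0.0055, 0.0, 0.0]], [[-0.091, 0.02, 0.012], [-0.0055, 0.0, 0.0]], [[-0.091, 0.019, 0.012], [-0.0055, 0.0, 0.0]], [[-0.091, 0.019, 0.013], [-0.0055, 0.0, 0.0]]]
```

```bash
python3 - <<'E'
from k import *
rows([.521,.098,.17],down(np.radians(24)),8)
E
```

```text
dist 13.81726987444979 deg 3.347363411430823
[[[-0.113, 0.017, 0.012], [-0.0069, -0.0062, 0.0011]], [[-0.113, 0.017, 0.017], [-0.0069, -0.0062, 0.0011]], [[-0.112, 0.017, 0.022], [-0.0069, -0.0062, 0.0011]], [[-0.111, 0.017, 0.027], [-0.0069, -0.0062, 0.0011]], [[-0.109, 0.017, 0.032], [-0.0069, -0.0062, 0.0011]], [[-0.108, 0.016, 0.037], [-0.0069, -0.0062, 0.0011]], [[-0.106, 0.015, 0.042], [-0.0069, -0.0062, 0.0011]], [[-0.104, 0.014, 0.046], [-0.0069, -0.0062, 0.0011]]]
```

Emit:
send_rows --plan '[[[-0.113,0.017,0.012],[-0.0069,-0.0062,0.0011]],[[-0.113,0.017,0.017],[-0.0069,-0.0062,0.0011]],[[-0.112,0.017,0.022],[-0.0069,-0.0062,0.0011]],[[-0.111,0.017,0.027],[-0.0069,-0.0062,0.0011]],[[-0.109,0.017,0.032],[-0.0069,-0.0062,0.0011]],[[-0.108,0.016,0.037],[-0.0069,-0.0062,0.0011]],[[-0.106,0.015,0.042],[-0.0069,-0.0062,0.0011]],[[-0.104,0.014,0.046],[-0.0069,-0.0062,0.0011]],[[0,0,0],[0,0,0]],[[0,0,0],[0,0,0]]]' --gripper 0.5

```text
time: 22.75
eef_pos: [0.5191, 0.0984, 0.1665]
tcp_rot: [0.595, -0.386, 0.383, -0.592]
contact_force: [0.1, 0.3, 0.1]
opening: 0.498
```

```bash
cat > d.py <<'E'
from k import *
def dial(c,save=None):
    g=cv2.cvtColor(c["img"],cv2.COLOR_BGR2GRAY)
    C=RC+rk()@np.array([-.053,.068,.040]);u=w2px(c,C);r=.5*np.linalg.norm(w2px(c,C+[.042,0,0])-u)  # px for 21mm
    yy,xx=np.mgrid[:g.shape[0],:g.shape[1]]
    roi=(np.hypot(xx-u[0],yy-u[1])<1.9*r)
    for k in range(4):
        m=((g>140)&roi).astype(np.uint8)
        cs,_=cv2.findContours(m,cv2.RETR_EXTERNAL,cv2.CHAIN_APPROX_NONE);h=max(cs,key=cv2.contourArea)
        break
    e=cv2.fitEllipse(cv2.convexHull(h));print("pred",u.round(1),"ring ellipse",np.round(e[0],1),np.round(e[1],1),"->",px2w(c,*e[0],.040).round(4))
    # grid map of the region, coarse
    x0,y0=int(e[0][0]-e[1][1]/2-3),int(e[0][1]-e[1][1]/2-3);n=int(e[1][1]+6)
    sub=g[max(y0,0):y0+n,x0:x0+n];st=max(1,n//44)
    for row in sub[::st*2]:print("".join(" .:-=+*#%@"[min(9,int(v)//26)] for v in row[::st]))
    return e
E
python3 - <<'E'
from d import *
s=get_state();print(s["eef_pos"],s["qpos"].round(2))
c=wrist();dial(c)
E
```

```text
[0.51910774 0.09843059 0.16645947] [-0.    0.05  2.   -0.    1.1  -0.42]
pred [274.8 208.9] ring ellipse [253.5 253.9] [ 3.7 75.4] -> [0.5201 0.0598 0.04  ]
...::::::.::::::.::::--------------:.                            .::::.          
....:::::::.:......::--------======-.                            .::::.          
...::::::::.........:---=++++++=-==-:                           .::::.           
....::::::::...::::::-==+##*++*++==-:.                          ..:::.           
.........::::::::::::-==++*#%%%%#++++-.                            ..            
..............:::::::-===+*###%%#####+-.                                         
...............:::::::-====+++**###%##+-.                                        
...............::::::::-=========+***#*+-.                                       
..............::::::::::-============++=-:.                                      
............:::::::::::::-=============--::..                                    
...........:::::::::::::::--=========--::----:.                                  
:...........::::::::::::::::-========---=
[... 1718 characters left out ...]
%%%%%#####***+===-----::::::::::::::::::::::
       :+*####################*=-==++**#####%%%%######***++==----::::::::::::::::
       :=*###################*+-.....::-==++**#####%%%%%#####**++===----:::::::::
       :=*#################*+-::::::::::::::--==++***####%%%%######***++==----:::
       :=*################*+-:::::-::-:-:-:-:-------==++***#####%%%%%%###**++++==
       .=*###############**=:::::------::------------------==+++**#######%%######
       .=*##############**=:.::::--:--------------:--:--::--::::--==+++**######%#
       .=*##############*=:..:::----------:---:---:----:--::::::::----::--==+++**
       .-+*############*+-.:::-----------:-:------------::::::::::::::........::-
```

```bash
python3 - <<'E'
from d import *
c=wrist();g=cv2.cvtColor(c["img"],cv2.COLOR_BGR2GRAY)
sub=g[140:276:4,206:344:2]
for i,row in enumerate(sub):print("%3d"%(140+4*i),"".join(" .:-=+*#%@"[min(9,int(v)//20)] for v in row))
C=RC+rk()@np.array([-.053,.068,.067])
print(w2px(c,C),[ (k,w2px(c,C+.019*np.array([np.cos(np.radians(k)),np.sin(np.radians(k)),0])).round(0)) for k in(90,114,36)])
E
```

```text
140 -------------:..:::--==--------====+#########*=-==--=================
144 ::::-------:::::::.::..::---=-----=+***###**+--------================
148 ::::::::--::::::::::::::::.::::--=+++=---=++--------=================
152 :::::::::-::::::::-::::::::::::::::::-=**=----------=================
156 ::::::::-::::::::::::::-::::::-+++=--::.::::-==-------===============
160 :::::::::.:::::::::::::::-:-:-+***++==-:--::::::::--==--------=======
164 :::::::-::::::::::::::::::::-=****+=---------::::::.:::---===-----===
168 -::-::-::::::::::::::::::::-#@@@%#+++++++++==--:::::::::::::::-=-=---
172 :-:::::::::::::::::::::--==#@@%========+++++++++=-::::::::::::::::::-
176 :::::-:::::::::::::::-====#@@%+-:========-:=++++++==:::::::-------:::
180 :::::-::::::::::::--=====*@#====-========--====+++++=-:::::----------
184 ::::-::::::::.:::-====-:-====--:.      ..:-=======-=++=-::----------=
188 ::::::::::::::::-=========-:          ::.   .-==-:-=====-::--------=-
192 :::-:::::::::::=========-:            :-.     .--========----------=-
196 :::::::::::::-=+++++===:              :-.       .-======*+--
[... 826 characters left out ...]
4 @@@@@@@@@@%#*+---:::--=++++++:       .--=+++++++++---:---------=+++++
248 @@@@%#+==+==+#%@%#*+=-::-=+++++==-::.-+*****++=--------------:-++++++
252 @@@@@=----------=+#%%#%%#*=---====++++====-------:------:-----+++++++
256 @@@@*-------------------+*#%%%%*+=--:::::--:---------:-:-----++++++*#
260 @@@#-------------------------=+++*%%%#*=--:::-:---:-::------=++++++++
264 @@@@@@%#*==-------------------------=+*#%%%%#*=--:---:---:-=++++++++#
268 ::::..-@@@@@@%#+==------------------------=-=+#%@%#*+=-----:  .:::::+
272 :::.  .#@@@@@@@@@@@%#*+=-------------------------=+*##%@%#*-  .:::::-
[275.05904164 220.48348088] [(90, array([288., 194.])), (114, array([275., 192.])), (36, array([304., 215.]))]
```

```bash
python3 - <<'E'
from d import *
c=wrist()
print(px2w(c,278,207.5,.04),px2w(c,278,214.5,.052))
d=px2w(c,284,188,.067)-px2w(c,276.5,218,.067);w=np.degrees(np.arctan2(d[1],d[0]));print("ptr world",w,"dial",np.radians(180-(w-6)),np.linalg.norm(d))
P=(px2w(c,278,207.5,.04)+px2w(c,278,214.5,.052))/2;P[2]=.10
rows(P,down(np.radians(w-90)),4)
P[2]=.055;rows(P,down(np.radians(w-90)),8)
E
```

```text
[0.52203844 0.09900638 0.04      ] [0.52249758 0.09767405 0.052     ]
ptr world 100.88306076656119 dial 1.4855708388434457 0.0202181762718681
dist 16.81371622140167 deg 3.2929468880514934
[[[0.002, 0.14, 0.007], [0.0002, 0.0091, 0]], [[0.002, 0.14, 0.007], [0.0002, 0.0091, 0]], [[0.001, 0.14, 0.007], [0.0002, 0.0091, 0]], [[0.001, 0.14, 0.007], [0.0002, 0.0091, 0]]]
dist 14.028387320089264 deg 1.6464734440257467
[[[0.001, 0.117, 0.004], [0.0001, 0.0046, 0]], [[0.001, 0.117, 0.004], [0.0001, 0.0046, 0]], [[0.001, 0.117, 0.004], [0.0001, 0.0046, 0]], [[0.001, 0.117, 0.004], [0.0001, 0.0046, 0]], [[0.001, 0.117, 0.003], [0.0001, 0.0046, 0]], [[0.0, 0.117, 0.003], [0.0001, 0.0046, 0]], [[0.0, 0.117, 0.003], [0.0001, 0.0046, 0]], [[0.0, 0.117, 0.003], [0.0001, 0.0046, 0]]]
```

Emit:
send_rows --plan '[[[0.002,0.14,0.008],[0,0.0091,0]],[[0.002,0.14,0.007],[0,0.0091,0]],[[0.001,0.14,0.007],[0,0.0091,0]],[[0.001,0.14,0.007],[0,0.0091,0]],[[0,0.14,0],[0,0,0]],[[0,0.13,0],[0,0,0]],[[0,0,0],[0,0,0]]]'

```text
time: 23.6
eef_pos: [0.5205, 0.0982, 0.0657]
tcp_rot: [0.548, -0.453, 0.447, -0.543]
contact_force: [-0.1, -0.7, 0.4]
opening: 0.496
```

```bash
python3 - <<'E'
from d import *
s=get_state();print(s["eef_pos"],s["contact_force"],R.from_quat(s["tcp_rot"]).as_matrix()[:,2]);delta([.5222,.0983,.066],down(np.radians(11)))
E
```

```text
[0.52053445 0.0982346  0.06565341] [-0.10525097 -0.70352878  0.41135079] [ 0.98178082  0.18971487 -0.01070943]
shift [ 0.0021 -0.003   0.0137] turn [ 0.0017 -0.0002 -0.0002] dist mm 1.7024869792571395 deg 0.6209333850527824
```

Grip the bar.

Emit:
send_rows --plan '[[[0,0,0.012],[0,0,0]],[[0,0,0],[0,0,0]],[[0,0,0],[0,0,0]],[[0,0,0],[0,0,0]],[[0,0,0],[0,0,0]],[[0,0,0],[0,0,0]],[[0,0,0],[0,0,0]],[[0,0,0],[0,0,0]]]' --gripper 1 --grip_force 30

```text
time: 24.4
eef_pos: [0.523, 0.0987, 0.0692]
tcp_rot: [0.548, -0.452, 0.447, -0.543]
contact_force: [-6.5, -2.0, 4.8]
opening: 0.131
```

```bash
python3 - <<'E'
from d import *
s=get_state();print(s["eef_pos"],s["contact_force"].round(1),s["opening"]*85)
delta(s["eef_pos"],down(np.radians(-54)),10)
E
```

```text
[0.52298111 0.09868952 0.06915361] [-6.5 -2.   4.8] 11.15070911445516
shift [0. 0. 0.] turn [0.0001 0.0181 0.0001] dist mm 0.0 deg 65.04612315548508
```

Emit:
send_rows --plan '[[[0,-0.02,-0.01],[0,0,0]],[[0,0,0],[0,0.0181,0]],[[0,0,0],[0,0.0181,0]],[[0,0,0],[0,0.0181,0]],[[0,0,0],[0,0.0181,0]],[[0,0,0],[0,0.0181,0]],[[0,0,0],[0,0.0181,0]],[[0,0,0],[0,0.0181,0]],[[0,0,0],[0,0.0181,0]],[[0,0,0],[0,0.0181,0]],[[0,0,0],[0,0.0181,0]],[[0,0,0],[0,0,0]]]'

```text
time: 25.6
eef_pos: [0.5236, 0.0984, 0.0693]
tcp_rot: [0.218, -0.673, 0.673, -0.216]
contact_force: [5.5, -1.2, -12.1]
opening: 0.131
```

```bash
python3 - <<'E'
from d import *
s=get_state();z=R.from_quat(s["tcp_rot"]).as_matrix()[:,2];print(s["eef_pos"],s["contact_force"].round(1),s["wrist_torque"].round(2),s["opening"]*85,np.degrees(np.arctan2(z[1],z[0])))
E
```

```text
[0.52357965 0.09835982 0.06929802] [  5.5  -1.2 -12.1] [-0.23 -0.94 -0.05] 11.13049507657571 -54.28241971927533
```

Emit:
send_rows --plan '[[[0,0,0],[0,0,0]],[[0,0,0],[0,0,0]],[[0,0,0],[0,0,0]],[[0,-0.1,0],[0,0,0]],[[0,-0.2,0],[0,0,0]],[[0,-0.3,0],[0,0,0]],[[0,-0.3,0],[0,0,0]],[[0,-0.2,0],[0,0,0]],[[0,0,0],[0,0,0]]]' --gripper 0.6

```text
time: 26.5
eef_pos: [0.5265, 0.0992, 0.2087]
tcp_rot: [0.216, -0.672, 0.674, -0.219]
contact_force: [-0.6, -0.1, 0.8]
opening: 0.398
```

```bash
python3 - <<'E'
from d import *
c=wrist();g=cv2.cvtColor(c["img"],cv2.COLOR_BGR2GRAY)
C=RC+rk()@np.array([-.053,.068,.060]);u=w2px(c,C).astype(int);print(u,get_state()["eef_pos"])
x0,y0=u[0]-60,max(u[1]-62,0)
for i,row in enumerate(g[y0:y0+116:3,x0:x0+120:2]):print("%3d"%(y0+3*i),"".join(" .:-=+*#%@"[min(9,int(v)//20)] for v in row))
print("x0",x0)
E
```

```text
[267 206] [0.5250895  0.09916792 0.20574524]
144 ===================-------------=--------::::-==========++++
147 ==================--------------------:------:::-====+=====+
150 =================------=------------------:--:::::-====+====
153 ================--:-----------------------------:::::-======
156 ===============------------=---:------------:-----:::::-====
159 ==============-=---------=====-:-====---------------:-::::-=
162 ===============-----=-=+***+++- -+++++++=-------------::::::
165 ==============-----=+**#**++++= -+++++++++=--:--:-----::::::
168 ============-----=+******+++++=.-++++++++++++----------:---:
171 =====**#*+==+---=******-+++++++++++++++-=+++++=-:-------::-:
174 =======*#*=----+*******+=+===-:.::--=++=+++++++=--::::-::---
177 =========+*---+********+=:.    :.    .-+++++++++=---:::::--:
180 =========+==++********-.      .-:      .-++++++++=--:::::-::
183 ===========*#@%**-=*+-        .-:        :++=-=+++--:--:::::
186 ====-----=+*%@%*++++-.        .=-         :=++++++=--:::--::
189 ---------+**@@@@@*+=.         .=-          :+++++++-::---:-=
192 --------=+*
[... 786 characters left out ...]
:::-==++++=.......-======-:::-*%@%#=:---=#@
231 ------:.::::::::::::::-==+=============--::.:=+%@%*=----=#@@
234 -----::::::::.:::::::::::--====+===--::::.:-=+%@@#-----=#@@#
237 ----::::::::::::::::::::::::::::::::::::::-=+%@@#=----=#@@#-
240 ----::::::::::::::::::::::::::::::-----::==+@@@#=-:--=*@@%#-
243 --::::::::::::::::::::::::::::::--------=++@@@%+----=#@@@%%%
246 -::::::::::::::::::::::.::::::::::-----++*@@@@#-:---#@@@%@%@
249 ::::::::::::::::::::::::::.:::::::::-=+**%@@@%*---=#@@@@@@@@
252 :::::::::::::::::::::::::::-::::::::-+*+%@@@@%#--=#@@@@@@@@@
255 :::::::::::::::::::::::::-+++=-::::=*++#@@@@@@%=-#@@@@@@@@@@
258 :::::::::::::::---::::::-+++****+--+++*%%@@@@@@*#@@@@@@@@@@@
x0 207
```

The pointer column (u≈270) lines up with the long mark (u≈269). Now I'll check that the board still stands, from the top camera.

```bash
python3 - <<'E'
from d import *
t=read_camera("top");g=cv2.cvtColor(t["img"],cv2.COLOR_BGR2GRAY);g0=cv2.cvtColor(cv2.imread("pics/top0.png"),cv2.COLOR_BGR2GRAY)
for G in(g0,g):
    for i,row in enumerate(G[138:212:2,284:350]):print("%3d"%(138+2*i),"".join(" .:-=+*#%@"[min(9,int(v)//18)] for v in row))
    print()
for n,x,z in(("top underside",-6,49),("top module",-1,49),("bottom",-6,0),("neigh top",80-4,49)):
    print(n,[w2px(t,slot([x/1e3,y,z/1e3])).round(1).tolist() for y in(-.046,.046)])
E
```

```text
138 *#%%%%%%%%%%%%%%%%%%%%%%%%%%%%%%%%%%%%%%%%%%##*++=++**************
140 *###########%%%%%%%%%%%%%%%%%%%%%###########**+++++++*************
142 *###*+++++**###############***********+++++++++++==+*###**********
144 ####+==+++*****++++++++++=========----------------=+####**********
146 ####+-:----------------------------:---:----------=+#%#***********
148 #*##*=:::-:::::::-:::-:-:------::---:-------------=+###***********
150 #*##*=-::---:----:----:---------------------:---===+*###**********
152 ####*+=--:-------------========+++++==+++++=---=====*#####********
154 #**##+=-----===++++++********#############*+=--====+*#%##*********
156 ***##*=====+**#####################%%%%%###*=--=====+#%##*********
158 #**##*+====+*#%%%%%%###############*********+--=====+#%##*********
160 #**##*+====+******++++**+++++++***********##+=-=====+#####********
162 #**##*+=====+*********#########%%%%%%#######*=------=*#%##********
164 #***#*+----=+############**********+++++++***++++++==*#%##********
166 %#*###+----=+**++++++++**********#****####%%#######*=+#%##********
168 %#**###****############%%%%%%%%
[... 3629 characters left out ...]
######%%%#+=======*%@%%#####
198 *%%%###%#*-:.:----:::---=+#%%%%@%%@@@@@@@@@@%%%#+=======+#%@%%####
200 +*###**##*=:.:----:::---=+############********###*****+=+#%@%%####
202 -=======+=--::----:::----=*#########%%%%%@@@@@@@%%%%%%#*+*%@%%####
204 ------------------:::---=+#%@@@@@@@@@@@@@@@@@@@@@@@@@@%#+*%%%%####
206 ------------------:::---=*#%@@@@@@@@@@@@@@@@@@@@@@@@@@@#++#%%%####
208 ------------::-----::---=*#%@@@@@@@@@@@@@@@@@@@@@@@@@@@#++#%@%%###
210 ------------::-----::--==*#%@@@@@@@@@@@@@@@@@@@@@@@@@@@%*+*%%%%###

top underside [[339.8, 180.9], [295.5, 184.5]]
top module [[339.5, 178.5], [295.3, 182.1]]
bottom [[336.5, 184.8], [294.2, 188.3]]
neigh top [[335.8, 142.3], [291.9, 145.8]]
```

```bash
python3 -c "
from plant import *
s=get_state();print(s['time'],s['contact_force'].round(1),abs(s['dq']).max());print(sign_off())"
```

```text
26.6 [-0.2  0.3 -0.2] 0.040670753364983284
the job is handed in; nothing more can be done
None
```

I stood the larger grey board on its long edge in the near slot, turned the dial to the long mark, and handed the job in at about 26.6 s. No verdict is reported.

**Last checks before hand-in**
- **Board:** after the fingertip left it, the wrist camera put it at about 89–90°, with its lower edge in the groove. The top camera matched that pose, with the length centred to about 2 mm.
- **Dial:** the pointer lined up with the long mark to within a pixel or so in the wrist image. It went from about 1.49 to 2.62 rad.
- **Neighbour and package:** the other board looked unchanged in the top view. I never came near the package, but did not check it again.
- **Robot:** the gripper was clear of everything, with contact force about 0.

**What did not go as planned**
- **No lean:** I pressed the board against the upright fingers with about 13 N, but when I backed off it settled upright on its edge. It does not lean back by 8 degrees as you described. By my measurements it is inside the judged angle limits.
- **Edge caught while tipping:** the board's edge probably caught on a step of the finger, reaching about 19 N upward. I eased off and finished the tip.
- **Joint 3 at its limit:** on one approach it read 2.4836 against a limit of 2.48, so I used a smaller tilt. I don't know whether that brief reading counts as passing the range.

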